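Nest the pantry tins and close them with the one lid that fits

TASK

Put the empty pantry tins away: stand the largest tin that is out in the middle of the cork mat, nest the other tins inside it, each inside the next larger, then close the nest with the one lid that fits the largest tin, pressed fully home. Lay all the other lids in the white tray, and do not disturb the jars and cans on the counter.

Things in the scene. Friction and masses are not known exactly. Their poses are not given: they have to be found in the camera images.
- tin1: the largest size of sage-green open rectangular storage tin, 130 long (its x axis) x 66 wide (y) x 80 high, walls and floor 3 mm thick, 200 g give or take a third, upright; origin at the centre of its underside. May be absent (None).
- tin2: the second size of sage-green open rectangular storage tin, 118 long (its x axis) x 54 wide (y) x 69 high, walls and floor 3 mm thick, 170 g give or take a third, upright; origin at the centre of its underside. May be absent (None). Inside the next larger tin it has 3 mm to spare on every side and its rim lies 8 mm lower
- tin3: the third size of sage-green open rectangular storage tin, 106 long (its x axis) x 42 wide (y) x 58 high, walls and floor 3 mm thick, 140 g give or take a third, upright; origin at the centre of its underside. May be absent (None). Inside the next larger tin it has 3 mm to spare on every side and its rim lies 8 mm lower
- tin4: the smallest size of sage-green open rectangular storage tin, 94 long (its x axis) x 30 wide (y) x 47 high, walls and floor 3 mm thick, 110 g give or take a third, upright; origin at the centre of its underside. May be absent (None). Inside the next larger tin it has 3 mm to spare on every side and its rim lies 8 mm lower
- lid1: light-wood lid made for tin1: plate 138 (its x axis) x 74 (y) mm, 5 thick, over a 119 x 55 x 5 plug that drops inside that tin's rim; on top a dark bar 50 (x) x 16 (y) mm, standing 35 above the plate, 45 in all; about 110 g; origin at the centre of the plug's underside, 75 mm above the tin's underside when home. Always present, lying grip up
- lid2: light-wood lid made for tin2: plate 126 (its x axis) x 62 (y) mm, 5 thick, over a 107 x 43 x 5 plug that drops inside that tin's rim; on top a dark bar 50 (x) x 16 (y) mm, standing 35 above the plate, 45 in all; about 95 g; origin at the centre of the plug's underside, 64 mm above the tin's underside when home. Always present, lying grip up
- lid3: light-wood lid made for tin3: plate 114 (its x axis) x 50 (y) mm, 5 thick, over a 95 x 31 x 5 plug that drops inside that tin's rim; on top a dark bar 50 (x) x 16 (y) mm, standing 35 above the plate, 45 in all; about 80 g; origin at the centre of the plug's underside, 53 mm above the tin's underside when home. Always present, lying grip up
- lid4: light-wood lid made for tin4: plate 102 (its x axis) x 38 (y) mm, 5 thick, over a 83 x 19 x 5 plug that drops inside that tin's rim; on top a dark bar 50 (x) x 16 (y) mm, standing 35 above the plate, 45 in all; about 65 g; origin at the centre of the plug's underside, 42 mm above the tin's underside when home. Always present, lying grip up
- mat: fixed cork mat on the counter, 200 (its x axis) x 140 (y) x 4 mm; origin at the centre of its underside
- tray: fixed white open tray for spare lids, outside 172 (its x axis) x 222 (y) x 30 mm high, walls and floor 6 mm thick; origin at the centre of its underside. Three lids lie in it side by side, long sides along its x axis
- mustard_jar: small jar of mustard with a blue cap, 54 mm across, 75 high, standing loose on the counter as a bystander; origin at the centre of its underside
- pickle_jar: jar of pickles, green glass, 84 mm across, 100 high, standing loose on the counter as a bystander; origin at the centre of its underside
- tomato_can: red food can, 74 mm across, 110 high, standing loose on the counter as a bystander; origin at the centre of its underside
- pea_can: green food can, 74 mm across, 110 high, standing loose on the counter as a bystander; origin at the centre of its underside
- sauce_jar: jar of red sauce, 72 mm across, 120 high, standing loose on the counter as a bystander; origin at the centre of its underside
- bean_can: yellow food can, 74 mm across, 110 high, standing loose on the counter as a bystander; origin at the centre of its underside
Mind the look-alikes: they are no part of the job. What is shaped like the lid1 but orange, purple or turquoise is not meant.

How it is judged:
At the end, for the whole second after the job is handed in: All tins nested upright on the cork mat, centres within 55 mm of its centre; the largest tin's own lid home on it (centre within 6 mm, height 3 mm, level 0.07 rad, turn 0.12 rad); the other lids in the tray, centres inside its walls, origins under 45 mm above its underside; all at rest (horizontal distance between each of tin1, tin2, tin3, tin4 and mat below 0.055 m and z of tin1 in the frame of mat between 0.002 and 0.007 m and angle between each of tin1, tin2, tin3, tin4's own z axis and vertical below 0.08 rad and linear speed of each of tin1, lid1, tin2, lid2, tin3, lid3, tin4, lid4 below 0.02 m/s and horizontal distance between each of tin2, tin3, tin4 and tin1 below 0.03 m and z of tin2 in the frame of tin1 between 0.0012 and 0.006 m and z of tin3 in the frame of tin1 between 0.0012 and 0.009 m and z of tin4 in the frame of tin1 between 0.0012 and 0.012 m and ((x of lid1 in the frame of tray between -0.08 and 0.08 m and y of lid1 in the frame of tray between -0.105 and 0.105 m and z of lid1 in the frame of tray below 0.045 m) or (horizontal distance between lid1 and tin1 below 0.006 m and z of lid1 in the frame of tin1 between 0.072 and 0.078 m and angle between the z axis of lid1 and the z axis of tin1, either way round below 0.07 rad and angle between the x axis of lid1 and the x axis of tin1, either way round below 0.12 rad)) and z of tin2 in the frame of mat between 0.002 and 0.01 m and horizontal distance between each of tin3, tin4 and tin2 below 0.03 m and z of tin3 in the frame of tin2 between 0.0012 and 0.006 m and z of tin4 in the frame of tin2 between 0.0012 and 0.009 m and ((x of lid2 in the frame of tray between -0.08 and 0.08 m and y of lid2 in the frame of tray between -0.105 and 0.105 m and z of lid2 in the frame of tray below 0.045 m) or (horizontal distance between lid2 and tin2 below 0.006 m and z of lid2 in the frame of tin2 between 0.061 and 0.067 m and angle between the z axis of lid2 and the z axis of tin2, either way round below 0.07 rad and angle between the x axis of lid2 and the x axis of tin2, either way round below 0.12 rad)) and z of tin3 in the frame of mat between 0.002 and 0.013 m and horizontal distance between tin4 and tin3 below 0.03 m and z of tin4 in the frame of tin3 between 0.0012 and 0.006 m and ((x of lid3 in the frame of tray between -0.08 and 0.08 m and y of lid3 in the frame of tray between -0.105 and 0.105 m and z of lid3 in the frame of tray below 0.045 m) or (horizontal distance between lid3 and tin3 below 0.006 m and z of lid3 in the frame of tin3 between 0.05 and 0.056 m and angle between the z axis of lid3 and the z axis of tin3, either way round below 0.07 rad and angle between the x axis of lid3 and the x axis of tin3, either way round below 0.12 rad)) and z of tin4 in the frame of mat between 0.002 and 0.016 m and x of lid4 in the frame of tray between -0.08 and 0.08 m and y of lid4 in the frame of tray between -0.105 and 0.105 m and z of lid4 in the frame of tray below 0.045 m and horizontal distance between lid1 and tin1 below 0.006 m and z of lid1 in the frame of tin1 between 0.072 and 0.078 m and angle between the z axis of lid1 and the z axis of tin1, either way round below 0.07 rad and angle between the x axis of lid1 and the x axis of tin1, either way round below 0.12 rad and ((horizontal distance between tin2 and tin1 below 0.03 m and z of tin2 in the frame of tin1 between 0.0012 and 0.006 m) or (horizontal distance between lid2 and tin2 below 0.006 m and z of lid2 in the frame of tin2 between 0.061 and 0.067 m and angle between the z axis of lid2 and the z axis of tin2, either way round below 0.07 rad and angle between the x axis of lid2 and the x axis of tin2, either way round below 0.12 rad)) and ((horizontal distance between tin3 and tin1 below 0.03 m and z of tin3 in the frame of tin1 between 0.0012 and 0.009 m) or (horizontal distance between tin3 and tin2 below 0.03 m and z of tin3 in the frame of tin2 between 0.0012 and 0.006 m) or (horizontal distance between lid3 and tin3 below 0.006 m and z of lid3 in the frame of tin3 between 0.05 and 0.056 m and angle between the z axis of lid3 and the z axis of tin3, either way round below 0.07 rad and angle between the x axis of lid3 and the x axis of tin3, either way round below 0.12 rad))); the robot touches nothing.
It fails at once if a bystanding jar or can is moved by more than 5 cm or knocked over (distance of any of mustard_jar, pickle_jar, tomato_can, pea_can, sauce_jar, bean_can from where it was at the start of the episode above 0.05 m or angle between any of mustard_jar, pickle_jar, tomato_can, pea_can, sauce_jar, bean_can's own z axis and vertical above 0.6 rad).
Of tin1, tin2, tin3, tin4 only 2 to 3 are there at a start; the rules pass over those that are not, and their reading is None.
At some moment in a run one of tin1, tin2, lid1, lid2 may be knocked a few centimetres aside while the robot is not near it.
It also fails if it takes over 210 s, if anything falls off the work surface, if the arm or the gripper's body presses on something with over 40 N, if the wrist force passes 120 N, or if a joint passes its speed limit or range.

ROBOT

A 7-joint arm with a two-finger parallel gripper is mounted at the origin on the work surface. World frame = base frame: x ahead of the robot, y to its left, z up, the work surface at z = 0. Lengths are in m, angles in rad, forces in N, time in s.
With the tool pointing down it reaches from about 0.425 to 0.925 m from the base axis. Payload 6.8 kg.
Tool frame: the origin (TCP) lies on the mounting face of the last link; the fingertips stand 173 mm ahead of it and the grasp point (between the pads) lies 155 mm ahead of it; z points along the fingers, y is the line along which they close (so a half turn about z gives the same grasp; the last joint's range is limited). The gripper opens to 85 mm and grips with 20 to 120 N. Pads are 22 mm wide; open, the fingers measure 114 mm over their backs; the gripper's body (76 mm by 85 mm) begins 54 mm behind the grasp point. The pads swing forward as they close: fully open they stand 13 mm farther back than shut.
Start: joints at [-1.428, 0.477, 0.022, 1.555, -0.011, 1.109, -0.083], TCP at [0.168, 0.654, 0.405] pointing down, gripper open.
Joint ranges: [-2.96, 2.96], [-0.34, 2.1], [-1.41, 1.46], [0.24, 2.44], [-1.37, 4.51], [0.17, 1.92], [-2.96, 2.96]. Speed limits (rad/s): [2.39, 2.39, 3.14, 3.14, 3.14, 3.14, 3.14].

INTERFACE

Orientations are given as a unit quaternion [w, x, y, z].
In Python, from station import bot gives the robot as it stands. The module is installed in compiled form; this text tells all that it offers.
- The arm moves only by the shell command python3 -m pendant 'ROWS' [FORCE]. ROWS is JSON, a list of rows, each a list of 5 numbers: the finger opening in m, from 0 to 0.0854, then the shift along the tool's x, y, z in m, then the turn about the tool's z in degrees. In form: [[jaw, x, y, z, yaw], ...]. A call has 1 to 12 rows; each row shifts and turns the commanded pose from where the row before left it, along the tool's axes as they then stand; what a row does not reach is not made up. A row lasts 1/12 s, in which the tool goes at most 41.7 mm and 7.16 degrees, less where a joint would pass 70% of its speed; a pose out of reach is approached as far as the arm can. A call with a gripper value outside its range is refused whole. The fingers move at their own pace and stop on an object; FORCE is the grip in N (left out, the last holds). Time passes only in rows, so rows that do not move let the fingers close. It gives the time, the measured TCP pose, the force, the opening and the grip force at its end, in the units of the state.
- bot.get_obs(): the state, without advancing time (a new reading comes with each control period).
- bot.read_camera(name): name is "scene" or "side" or "wrist"; returns (picture, depth): 480x640x3 uint8, blue, green, red; 480x640 float32, m along the optical axis (not along the pixel's ray), 0 where there is no reading.
- bot.camera_model(name): a dict with "intrinsics" (3x3 intrinsics, pixels), "R" (3x3) and "t" (3): a world point X has camera coordinates R X + t. Camera axes: x right, y down, z forward; pixel columns grow to the right and rows downward; lengths in m; the calibration is good to about 2 mm. A picture is of the moment at which its call begins: read the wrist's pose just before it. camera_model takes no time and is no camera call; for the wrist camera it gives the pose at the moment of the call.
- bot.hand_in(): hands the job in; it is judged then, once.
Trained networks look in the newest picture that a camera, given by its name, has taken for a name from the list of things; names that differ only in an ending like _2 or _b are one class to them, and where a whole thing is asked for, a point or a joint stands for the part that bears it (a point fixed in the world has none). Each returns a list of dicts, best first, with "score" (0 to 1); they miss things now and then, are a little off and sometimes report something else, mostly with a low value. They report only what shows in the picture. A call takes as long as a camera call. They do not tell look-alikes from the thing itself.
- bot.boxes_of(name, camera): "at" ([column, row] in pixels, amid what is visible of it).
- bot.trace(name, camera): "mask" (480x640 bool, what is visible of it) and "at" ([column, row] in pixels, amid what is visible of it).
- bot.pinpoint(name, camera): "at" ([column, row] in pixels: a listed point, or the origin of a listed thing).
The state is a dict: "t": time; "q": joint angles; "joint_vel": joint speeds; "joint_torque": joint torques, N m; "eef_pos": TCP position; "tool_rot": TCP orientation; "contact_force": force on the tool from outside, world axes, zero at the start; "torque": the same for the moment, N m; "gripper_width": opening from 0.0 (shut) to 1.0 (fully open); "grasp_force": force on a finger pad.
Only numpy, scipy, OpenCV 4.12 (cv2) and the standard library are available. Lean on these libraries where they do the work, as an engineer would, in place of code of your own. Each camera call takes 0.05 s, during which the arm holds its last target. There are 200 camera calls.

## Working session

There is one attempt and no reset: what is moved stays moved. The work goes in short steps, Python scripts to look and compute and a shell command to move; the robot and the scene stay as the last step left them, time stands still between calls to the robot, and variables do not carry over. Pictures are saved under pics/ and viewed, at most 14 in all, crops included, and the job is handed in when it is done.

```bash
mkdir -p pics
python3 - <<'E'
from station import bot
import cv2, numpy as np
o=bot.get_obs(); print(o['t'],o['eef_pos'],o['tool_rot'],o['gripper_width'])
for c in ['scene','side']:
    p,d=bot.read_camera(c); cv2.imwrite(f'pics/{c}0.png',p); np.savez(f'{c}0.npz',p=p,d=d)
    m=bot.camera_model(c); print(c,np.round(m['R'],3).tolist(),m['t'],m['intrinsics'][0])
E
```

```text
0.0 [0.16742935 0.65362328 0.40373465] [-4.74768348e-05  1.25066871e-01  9.92147895e-01 -9.11519936e-04] 1.0016004066086286
scene [[0.665, 0.747, -0.008], [0.624, -0.561, -0.544], [-0.411, 0.356, -0.839]] [-0.28682304 -0.30771688  1.53997293] [496.49062243   0.         322.56338652]
side [[0.727, -0.686, 0.003], [-0.526, -0.561, -0.639], [0.441, 0.463, -0.769]] [-0.37930542  0.29182105  1.41090642] [595.3632697    0.         311.92139972]
```

View pics/scene0.png

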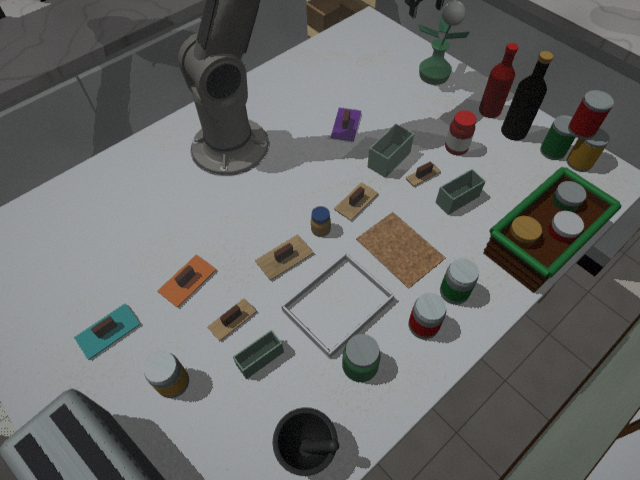

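View pics/side0.png

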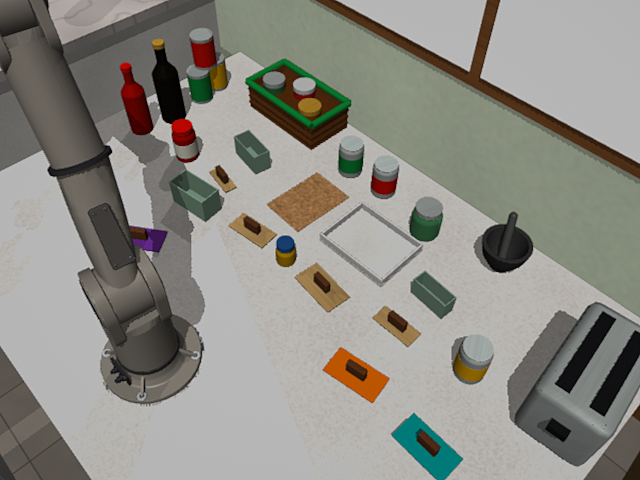

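Three sage tins show at scene (391,150), (460,191) and (259,354). There are four light-wood lids at (356,201), (424,174), (285,257) and (233,319). The orange (187,280), turquoise (108,331) and purple (346,123) plates are look-alikes. I'll measure sizes and poses from depth next.

```bash
cat > h.py <<'E'
import numpy as np, cv2
from station import bot
def world(d,m):
    K,R,t=m['intrinsics'],np.array(m['R']),np.array(m['t'])
    v,u=np.mgrid[:480,:640]
    P=np.stack([(u-K[0][2])/K[0][0]*d,(v-K[1][2])/K[1][1]*d,d],-1)
    return (P-t)@R
def proj(X,m):
    c=np.array(m['R'])@X+m['t']; c=np.array(m['intrinsics'])@c; return c[:2]/c[2]
def rect(xy):
    (c,(w,h),a)=cv2.minAreaRect((xy*1000).astype(np.float32))
    if w<h: w,h,a=h,w,a+90
    return np.round(c).tolist(),round(w),round(h),round((a+90)%180-90,1)
def comps(c,zmin=.006,d=None):
    if d is None: d=np.load(c+'0.npz')['d']
    W=world(d,bot.camera_model(c)); k=((W[...,2]>zmin)&(W[...,2]<.3)&(d>0)).astype(np.uint8)
    n,L=cv2.connectedComponents(k,connectivity=4); return W,L
E
python3 - <<'E'
from h import *
S={'scene':{'tA':(391,150),'tB':(460,191),'tC':(259,354),'lA':(356,201),'lB':(424,174),'lC':(285,257),'lD':(233,319),'tray':(300,285),'must':(320,222),'pick':(361,357),'pea':(460,280),'tom':(428,314),'sauce':(461,132),'bean':(167,374),'orange':(187,280),'purp':(346,123)},
'side':{'tA':(195,195),'tB':(252,152),'tC':(433,295),'lA':(252,228),'lB':(222,179),'lC':(322,287),'lD':(397,325),'tray':(328,240),'must':(286,250),'pick':(426,218),'pea':(350,155),'tom':(385,175),'sauce':(185,140),'bean':(473,358)}}
for c in S:
    d=np.load(c+'0.npz')['d']; W,L=comps(c)
    z0=W[(W[...,2]<.004)&(W[...,2]>-.01)][:,2]; print(c,'table z',np.median(z0))
    for n,(u,v) in S[c].items():
        w=L[v-6:v+7,u-6:u+7]; w=w[w>0]
        if not len(w): print(n,'none');continue
        P=W[L==np.bincount(w).argmax()]; zt=np.percentile(P[:,2],98)
        Q=P[(P[:,2]>zt-.006)] if n[0]!='l' else P[P[:,2]<.02]
        print(n,'zmax %.3f'%zt,'top',rect(Q[:,:2]),'all',rect(P[:,:2])[:3])
    p=np.load(c+'0.npz')['p']; hsv=cv2.cvtColor(p,cv2.COLOR_BGR2HSV)
    k=(cv2.inRange(hsv,(8,80,80),(20,255,255))>0)&(abs(W[...,2]-.004)<.006)
    n,Lb=cv2.connectedComponents(k.astype(np.uint8)); u,v=(400,250) if c=='scene' else (308,202)
    print('mat',rect(W[Lb==Lb[v,u]][:,:2]))
E
```

```text
scene table z -0.0003885366871809044
tA zmax 0.082 top ([369.0, 323.0], 135, 69, -80.8) all ([364.0, 356.0], 204, 70)
tB zmax 0.070 top ([606.0, 358.0], 123, 57, 81.9) all ([591.0, 363.0], 128, 91)
tC zmax 0.060 top ([604.0, -351.0], 107, 45, 85.4) all ([605.0, -351.0], 107, 45)
lA zmax 0.046 top ([421.0, 136.0], 131, 65, -82.3) all ([421.0, 136.0], 131, 65)
lB zmax 0.048 top ([482.0, 348.0], 102, 39, 78.8) all ([482.0, 348.0], 102, 39)
lC zmax 0.046 top ([428.0, -133.0], 139, 77, 84.4) all ([428.0, -133.0], 139, 77)
lD zmax 0.047 top ([482.0, -341.0], 115, 51, -88.7) all ([482.0, -341.0], 115, 51)
tray zmax 0.102 top ([773.0, -188.0], 73, 70, -42.6) all ([675.0, -120.0], 275, 226)
must zmax 0.078 top ([425.0, -2.0], 48, 47, 1.8) all ([425.0, -3.0], 52, 51)
pick zmax 0.102 top ([773.0, -188.0], 73, 70, -42.6) all ([675.0, -120.0], 275, 226)
pea zmax 0.113 top ([799.0, 59.0], 194, 65, -85.6) all ([799.0, 56.0], 200, 74)
tom zmax 0.113 top ([799.0, 59.0], 194, 65, -85.6) all ([799.0, 56.0], 200, 74)
sauce zmax 0.123 top ([473.0, 513.0], 66, 60, -79.5) all ([473.0, 510.0], 74, 69)
bean 
[... 794 characters left out ...]
, 142, 76)
lD zmax 0.048 top ([482.0, -341.0], 115, 53, -88.7) all ([482.0, -341.0], 115, 53)
tray zmax 0.103 top ([772.0, -187.0], 73, 72, 44.1) all ([713.0, -119.0], 355, 227)
must zmax 0.080 top ([423.0, -0.0], 46, 45, -0.1) all ([432.0, 13.0], 90, 56)
pick zmax 0.103 top ([772.0, -187.0], 73, 72, 44.1) all ([713.0, -119.0], 355, 227)
pea zmax 0.115 top ([793.0, 122.0], 69, 64, 77.3) all ([838.0, 161.0], 202, 85)
tom zmax 0.114 top ([803.0, -3.0], 65, 65, 46.2) all ([824.0, 12.0], 138, 81)
sauce zmax 0.232 top ([583.0, 705.0], 321, 61, -1.7) all ([569.0, 853.0], 772, 579)
bean zmax 0.115 top ([517.0, -534.0], 67, 65, 4.3) all ([543.0, -517.0], 139, 73)
mat ([613.0, 116.0], 201, 143, -1.7)
```

Sizes identify everything. Tin1 is (369,323), tin2 is (606,359) and tin3 is (605,-351); tin4 is absent. Among the wood lids, 139x77 at scene (285,257) is lid1, (356,201) is lid2, (233,319) is lid3 and (424,174) is lid4. I'll measure the tray, confirm lid1 in a crop, and plan the first reach.

```bash
cat >> h.py <<'E'
from scipy.spatial.transform import Rotation as Ro
def tool():
    o=bot.get_obs(); q=o['tool_rot']; R=Ro.from_quat([q[1],q[2],q[3],q[0]]).as_matrix(); return o,R
def plan(x,y,z,ang):
    """grasp-point target (m), closing angle deg -> yaw deg (tool, nearest half turn), then shift mm in tool axes after the turn"""
    o,R=tool(); p=np.array(o['eef_pos'])+.155*R[:,2]
    a=np.degrees(np.arctan2(R[1,1],R[0,1])); dw=(ang-a+90)%180-90
    R2=Ro.from_euler('z',dw,degrees=True).as_matrix()@R
    s=R2.T@(np.array([x,y,z])-p)*1000
    print('t %.1f grasp'%o['t'],np.round(p*1000).tolist(),'ang %.1f'%a,'q7 %.2f'%o['q'][6],'w %.1f gf %.0f'%(o['gripper_width']*85.4,o['grasp_force']),'| yaw %.1f'%-dw,'shift',np.round(s,1).tolist(),'tilt',np.round(R[:2,2],3))
E
python3 - <<'E'
from h import *
for c in ['scene','side']:
    W,L=comps(c); z=W[...,2]
    m=(z>.024)&(z<.036)&(W[...,0]<.725)&(W[...,0]>.5)&(W[...,1]<.02)&(W[...,1]>-.26)
    # tray rim
    n,Lb=cv2.connectedComponents(m.astype(np.uint8)); b=np.bincount(Lb.ravel())[1:].argmax()+1
    print('tray',rect(W[Lb==b][:,:2]), rect(W[m][:,:2]))
p=np.load('scene0.npz')['p']; cv2.imwrite('pics/crop.png',cv2.resize(p[120:380,200:490],None,fx=2.2,fy=2.2))
plan(.369,.3235,.06,9)
E
```

```text
tray ([624.0, -122.0], 224, 173, -88.3) ([624.0, -122.0], 224, 173, -88.3)
tray ([625.0, -121.0], 227, 178, -89.1) ([625.0, -121.0], 227, 178, -89.1)
t 0.1 grasp [167.0, 653.0, 249.0] ang 75.6 q7 -0.08 w 85.4 gf 0 | yaw 66.6 shift [-357.3, 147.8, 188.6] tilt [-0.    -0.002]
```

View pics/crop.png

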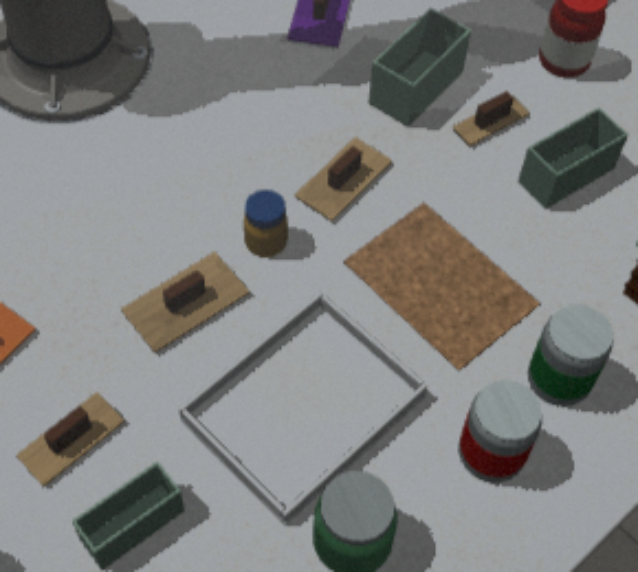

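The crop shows four plain wood lids, with lid1 (largest) at crop (185,300), and the three tins. I'm moving to tin1.

```bash
python3 -m pendant '[[0.085,0,0,0,6.7],[0.085,0,0,0,6.7],[0.085,0,0,0,6.7],[0.085,0,0,0,6.7],[0.085,0,0,0,6.7],[0.085,0,0,0,6.7],[0.085,0,0,0,6.7],[0.085,0,0,0,6.7],[0.085,0,0,0,6.7],[0.085,0,0,0,6.3]]' 40
python3 -m pendant '[[0.085,-0.032,0.0135,0.005,0],[0.085,-0.032,0.0135,0.005,0],[0.085,-0.032,0.0135,0.005,0],[0.085,-0.032,0.0135,0.005,0],[0.085,-0.032,0.0135,0.005,0],[0.085,-0.032,0.0135,0.005,0],[0.085,-0.032,0.0135,0.005,0],[0.085,-0.032,0.0135,0.005,0],[0.085,-0.033,0.0135,0,0],[0.085,-0.034,0.0135,0,0],[0.085,-0.034,0.0135,0,0],[0.085,0,0,0,0]]'
python3 -c "
from h import *
plan(.369,.3235,.06,9)"
```

```text
t: 0.93
eef_pos: [0.1674, 0.6537, 0.4042]
tool_rot: [0.0, 0.651, 0.759, -0.0]
contact_force: [0.3, 0.3, -0.6]
gripper_width: 0.996
grasp_force: 0.0
t: 1.93
eef_pos: [0.3737, 0.3177, 0.3646]
tool_rot: [0.001, 0.653, 0.757, -0.001]
contact_force: [0.4, -0.4, 0.1]
gripper_width: 0.995
grasp_force: 0.0
t 1.9 grasp [374.0, 317.0, 210.0] ang 8.5 q7 -0.57 w 85.0 gf 0 | yaw -0.5 shift [7.3, -3.7, 149.6] tilt [ 0.001 -0.003]
```

```bash
python3 -m pendant '[[0.085,0.007,-0.004,0.01,0],[0.085,0,0,0,0],[0.085,0,0,0,0]]'
cat >> h.py <<'E'
def near(x,y,rad=.11,zlo=.006,zhi=.2,cam='wrist',save=None):
    """points seen by a camera around a world spot"""
    m=bot.camera_model(cam); p,d=bot.read_camera(cam)
    if save: cv2.imwrite(save,p)
    W=world(d,m); k=(d>0)&(W[...,2]>zlo)&(W[...,2]<zhi)&(np.hypot(W[...,0]-x,W[...,1]-y)<rad)
    return W[k],p
def top(x,y,rad=.11,cam='wrist',band=.006,save=None,zhi=.2,zlo=.006):
    P,_=near(x,y,rad,cam=cam,save=save,zhi=zhi,zlo=zlo); zt=np.percentile(P[:,2],98)
    r=rect(P[P[:,2]>zt-band][:,:2]); print(cam,'z %.3f'%zt,r,len(P)); return r
E
python3 - <<'E'
from h import *
plan(.369,.3235,.06,9)
top(.369,.3235,save='pics/w1.png')
top(.369,.3235,cam='scene')
E
```

```text
t: 2.18
eef_pos: [0.364, 0.3321, 0.3539]
tool_rot: [-0.0, 0.648, 0.761, -0.001]
contact_force: [-1.1, 0.0, 0.0]
gripper_width: 1.002
grasp_force: 0.0
t 2.2 grasp [364.0, 332.0, 199.0] ang 9.2 q7 -0.58 w 85.6 gf 0 | yaw 0.2 shift [-9.0, 4.1, 138.9] tilt [-0.001 -0.001]
wrist z 0.198 ([364.0, 332.0], 109, 23, 9.0) 11310
scene z 0.082 ([366.0, 324.0], 136, 101, -82.8) 1448
```

View pics/w1.png

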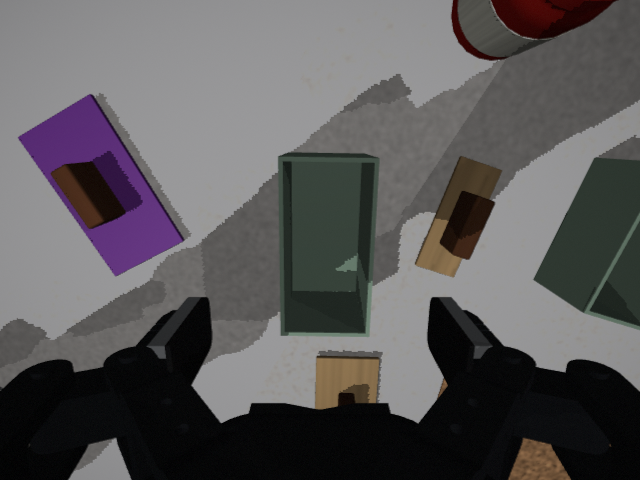

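The wrist view shows tin1 at (328,245), square to the fingers and with clear sides. The arm lags a little, so I'll add settling rows from here on.

```bash
python3 -m pendant '[[0.085,-0.009,0.004,0.02,0],[0.085,0,0,0.03,0],[0.085,0,0,0.03,0],[0.085,0,0,0,0],[0.085,0,0,0,0]]'
python3 - <<'E'
from h import *
plan(.369,.3235,.055,9)
top(.369,.3235,zhi=.1,zlo=.06,rad=.085)
E
```

```text
t: 2.7
eef_pos: [0.37, 0.3228, 0.274]
tool_rot: [0.0, 0.649, 0.761, -0.002]
contact_force: [0.6, -0.4, 0.1]
gripper_width: 0.993
grasp_force: 0.0
t 2.7 grasp [370.0, 322.0, 119.0] ang 9.1 q7 -0.49 w 84.8 gf 0 | yaw 0.1 shift [1.4, -0.3, 64.0] tilt [-0.002 -0.003]
wrist z 0.080 ([370.0, 323.0], 131, 66, -81.8) 10389
```

```bash
python3 -m pendant '[[0.085,0,0,0.025,1],[0.085,0,0,0.025,0],[0.085,0,0,0.014,0],[0.085,0,0,0,0],[0.06,0,0,0,0],[0.06,0,0,0,0],[0.06,0,0,0,0],[0.06,0,0,0,0],[0.06,0,0,0,0],[0.06,0,0,0,0]]' 40
python3 -m pendant '[[0.06,0,0,-0.01,0],[0.06,0,0,-0.03,0],[0.06,0,0,-0.03,0],[0.06,0,0,-0.03,0],[0.06,0,0,0,0],[0.06,0,0,0,0]]'
python3 - <<'E'
from h import *
plan(.613,.116,.16,0)
E
```

```text
t: 3.58
eef_pos: [0.3712, 0.3234, 0.2126]
tool_rot: [-0.0, 0.656, 0.755, 0.002]
contact_force: [-1.5, -0.4, 7.2]
gripper_width: 0.767
grasp_force: 46.1
t: 4.08
eef_pos: [0.3709, 0.323, 0.3131]
tool_rot: [-0.0, 0.656, 0.755, 0.002]
contact_force: [-0.2, 0.4, -3.5]
gripper_width: 0.765
grasp_force: 46.5
t 4.1 grasp [371.0, 324.0, 158.0] ang 8.0 q7 -0.53 w 65.3 gf 47 | yaw 8.0 shift [-207.6, 241.7, -1.9] tilt [0.003 0.004]
```

```bash
python3 -m pendant '[[0.06,0,0,0,4],[0.06,0,0,0,4],[0.06,-0.021,0.024,0,0],[0.06,-0.021,0.024,0,0],[0.06,-0.021,0.024,0,0],[0.06,-0.021,0.024,0,0],[0.06,-0.021,0.024,0,0],[0.06,-0.021,0.024,0,0],[0.06,-0.021,0.024,0,0],[0.06,-0.021,0.024,0,0],[0.06,-0.02,0.025,0,0],[0.06,-0.02,0.025,0,0]]'
python3 -m pendant '[[0.06,0,0,0,0],[0.06,0,0,0,0],[0.06,0,0,0,0],[0.06,0,0,0.03,0],[0.06,0,0,0.03,0],[0.06,0,0,0.02,0],[0.06,0,0,0,0],[0.06,0,0,0,0]]'
python3 - <<'E'
from h import *
plan(.613,.116,.060,0)
top(.613,.116,cam='side',zhi=.04)
E
```

```text
t: 5.08
eef_pos: [0.6129, 0.1135, 0.3093]
tool_rot: [-0.001, 0.707, 0.707, -0.001]
contact_force: [0.5, 0.5, -2.1]
gripper_width: 0.769
grasp_force: 46.3
t: 5.75
eef_pos: [0.6114, 0.1159, 0.2297]
tool_rot: [-0.001, 0.706, 0.708, -0.001]
contact_force: [0.1, -0.3, -1.8]
gripper_width: 0.768
grasp_force: 46.5
t 5.8 grasp [611.0, 116.0, 75.0] ang 0.1 q7 0.01 w 65.5 gf 46 | yaw 0.1 shift [0.2, 2.2, 14.7] tilt [-0.003 -0.   ]
side z 0.039 ([609.0, 115.0], 134, 70, -89.8) 787
```

```bash
python3 -m pendant '[[0.06,0,0,0.006,0],[0.06,0,0,0.004,0],[0.06,0,0,0.003,0],[0.06,0,0,0,0],[0.06,0,0,0,0],[0.085,0,0,0,0],[0.085,0,0,0,0],[0.085,0,0,0,0],[0.085,0,0,0,0],[0.085,0,0,-0.01,0],[0.085,0,0,-0.03,0],[0.085,0,0,-0.035,0]]'
python3 -m pendant '[[0.085,0,0,-0.035,0],[0.085,0,0,-0.03,0],[0.085,0,0,0,0],[0.085,0,0,0,0]]'
python3 - <<'E'
from h import *
top(.613,.116,zhi=.1,zlo=.06)
top(.606,.359,zhi=.09,zlo=.05,cam='scene')
top(.606,.359,zhi=.09,zlo=.05,cam='side')
plan(.606,.359,.13,-9)
E
```

```text
t: 6.8
eef_pos: [0.6117, 0.1147, 0.2923]
tool_rot: [-0.001, 0.707, 0.707, -0.002]
contact_force: [-0.1, 0.7, 0.1]
gripper_width: 0.994
grasp_force: 0.0
t: 7.13
eef_pos: [0.6132, 0.1146, 0.3607]
tool_rot: [0.001, 0.707, 0.707, 0.002]
contact_force: [-0.7, 0.5, -0.4]
gripper_width: 0.997
grasp_force: 0.0
wrist z 0.084 ([613.0, 115.0], 130, 66, -89.9) 4592
scene z 0.071 ([606.0, 357.0], 124, 57, 82.8) 411
side z 0.074 ([606.0, 359.0], 125, 57, 81.3) 379
t 7.3 grasp [612.0, 115.0, 202.0] ang 0.0 q7 -0.06 w 84.8 gf 0 | yaw 9.0 shift [240.3, -43.8, 71.8] tilt [-0.002 -0.   ]
```

```bash
python3 -m pendant '[[0.085,0,0,0,4.5],[0.085,0,0,0,4.5],[0.085,0.03,-0.0055,0.002,0],[0.085,0.03,-0.0055,0.01,0],[0.085,0.03,-0.0055,0.01,0],[0.085,0.03,-0.0055,0.01,0],[0.085,0.03,-0.0055,0.01,0],[0.085,0.03,-0.0055,0.01,0],[0.085,0.03,-0.0055,0.01,0],[0.085,0.03,-0.0055,0.01,0],[0.085,0,0,0,0],[0.085,0,0,0,0]]'
python3 -m pendant '[[0.085,0,0,0,0],[0.085,0,0,0,0]]'
python3 - <<'E'
from h import *
r=top(.606,.358,zhi=.09,zlo=.055,rad=.08)
plan(r[0][0]/1e3,r[0][1]/1e3,.068,r[3]-90)
E
```

```text
t: 8.28
eef_pos: [0.6049, 0.3613, 0.2827]
tool_rot: [-0.001, 0.759, 0.651, -0.002]
contact_force: [0.5, -0.4, -0.2]
gripper_width: 0.996
grasp_force: 0.0
t: 8.45
eef_pos: [0.6071, 0.3568, 0.2853]
tool_rot: [0.001, 0.761, 0.649, -0.001]
contact_force: [1.2, -0.0, 0.2]
gripper_width: 0.997
grasp_force: 0.0
wrist z 0.069 ([607.0, 359.0], 119, 54, 81.7) 5582
t 8.5 grasp [607.0, 357.0, 131.0] ang -9.1 q7 -0.51 w 85.0 gf 0 | yaw -0.8 shift [2.4, -0.5, 62.7] tilt [ 0.    -0.001]
```

```bash
python3 -m pendant '[[0.085,0.002,0,0.025,-1],[0.085,0,0,0.025,0],[0.085,0,0,0.013,0],[0.085,0,0,0,0],[0.045,0,0,0,0],[0.045,0,0,0,0],[0.045,0,0,0,0],[0.045,0,0,0,0],[0.045,0,0,0,0],[0.045,0,0,0,0],[0.045,0,0,0,0]]' 40
python3 -m pendant '[[0.045,0,0,-0.01,0],[0.045,0,0,-0.03,0],[0.045,0,0,-0.03,0],[0.045,0,0,-0.03,0],[0.045,0,0,-0.03,0],[0.045,0,0,-0.005,0],[0.045,0,0,0,0],[0.045,0,0,0,0]]'
python3 - <<'E'
from h import *
o,R=tool()
P,p=near(o['eef_pos'][0],o['eef_pos'][1],rad=.09,zlo=.15,zhi=.26,save='pics/w2.png')
plan(.613,.115,.2,0)
E
```

```text
t: 9.42
eef_pos: [0.6076, 0.3607, 0.2246]
tool_rot: [0.0, 0.755, 0.656, 0.001]
contact_force: [-1.0, -0.8, 6.0]
gripper_width: 0.618
grasp_force: 43.0
t: 10.08
eef_pos: [0.6065, 0.3607, 0.3576]
tool_rot: [-0.0, 0.754, 0.656, -0.0]
contact_force: [-0.3, -0.2, -2.8]
gripper_width: 0.624
grasp_force: 42.8
t 10.1 grasp [606.0, 360.0, 201.0] ang -8.0 q7 -0.52 w 53.0 gf 43 | yaw -8.0 shift [-245.5, 7.1, 1.7] tilt [-0.002 -0.001]
```

View pics/w2.png

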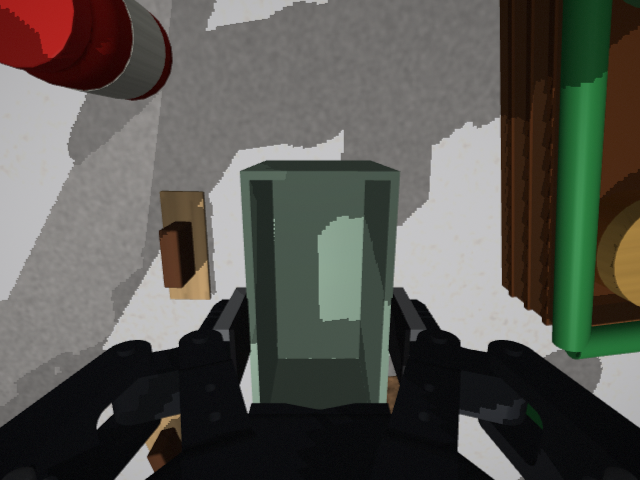

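Tin2 is held square between the fingers, its rim at (320,165)-(320,400). I'll carry it over tin1 and measure its offset in the hand there.

```bash
python3 -m pendant '[[0.045,0,0,0,-4],[0.045,0,0,0,-4],[0.045,-0.031,0.001,0,0],[0.045,-0.031,0.001,0,0],[0.045,-0.031,0.001,0,0],[0.045,-0.031,0.001,0,0],[0.045,-0.031,0.001,0,0],[0.045,-0.031,0.001,0,0],[0.045,-0.031,0.001,0,0],[0.045,-0.0285,0.0,0,0],[0.045,0,0,0,0],[0.045,0,0,0,0]]'
python3 -m pendant '[[0.045,0,0,0,0],[0.045,0,0,0,0]]'
cat >> h.py <<'E'
def held(x,y,rim,L):
    "held tin: outer far end along tool x -> centre offset in tool x (mm), sides"
    P,_=near(x,y,rad=.1,zlo=rim-.008,zhi=rim+.006)
    o,R=tool(); Q=(P-np.array(o['eef_pos']))@R*1000
    Q=Q[abs(Q[:,1])<38]; s=np.percentile(Q[:,0],[.5,99.5]); k=0 if abs(s[0])>abs(s[1]) else 1
    E=Q[abs(Q[:,0]-np.sign(s[k])*L/2)<8]; print('ends',s,'centre x off',s[k]-np.sign(s[k])*L/2,'y at far end',np.percentile(E[:,1],[1,99]))
    print('world rect',rect(P[:,:2]))
E
python3 - <<'E'
from h import *
plan(.613,.115,.2,0)
held(.613,.115,.2,118)
plan(.613,.115,.2,0)
top(.613,.115,zhi=.1,zlo=.06,cam='side')
E
```

```text
t: 11.13
eef_pos: [0.6135, 0.1125, 0.3562]
tool_rot: [-0.0, 0.709, 0.706, -0.002]
contact_force: [0.3, 0.5, -2.1]
gripper_width: 0.619
grasp_force: 42.8
t: 11.3
eef_pos: [0.6137, 0.1168, 0.3566]
tool_rot: [-0.001, 0.706, 0.708, -0.001]
contact_force: [-1.1, -1.0, -1.5]
gripper_width: 0.62
grasp_force: 42.8
t 11.3 grasp [613.0, 117.0, 202.0] ang 0.2 q7 -0.05 w 52.9 gf 43 | yaw 0.2 shift [-1.9, -0.4, 1.6] tilt [-0.002  0.   ]
ends [-35.85065908  57.06719647] centre x off -1.9328035342692331 y at far end [-26.69319256  26.62140558]
world rect ([613.0, 125.0], 98, 81, 89.9)
t 11.3 grasp [614.0, 117.0, 202.0] ang 0.2 q7 -0.05 w 52.8 gf 43 | yaw 0.2 shift [-1.9, -0.5, 1.8] tilt [-0.001  0.   ]
side z 0.087 ([611.0, 117.0], 135, 71, 89.8) 481
```

```bash
python3 -m pendant '[[0.045,0,0,0.03,0],[0.045,0,0,0.013,0],[0.045,0,0,0,0],[0.045,0,0,0.012,0],[0.045,0,0,0.012,0],[0.045,0,0,0.012,0],[0.045,0,0,0.012,0],[0.045,0,0,0.003,0],[0.045,0,0,0.0,0],[0.045,0,0,0,0]]'
python3 -c "
from h import *
plan(.613,.115,.1,0)"
```

```text
t: 12.23
eef_pos: [0.6142, 0.1151, 0.2636]
tool_rot: [0.0, 0.707, 0.707, -0.0]
contact_force: [-0.5, -0.1, -1.2]
gripper_width: 0.621
grasp_force: 42.8
t 12.2 grasp [614.0, 115.0, 109.0] ang 0.0 q7 -0.00 w 53.0 gf 43 | yaw 0.0 shift [-0.1, -1.2, 8.6] tilt [-0. -0.]
```

```bash
python3 -m pendant '[[0.045,0,0,0.004,0],[0.045,0,0,0.003,0],[0.045,0,0,0.0,0],[0.045,0,0,0.0,0]]'
python3 -m pendant '[[0.07,0,0,0,0],[0.07,0,0,0,0],[0.07,0,0,0,0],[0.07,0,0,0,0],[0.085,0,0,-0.02,0],[0.085,0,0,-0.035,0],[0.085,0,0,-0.035,0],[0.085,0,0,0,0],[0.085,0,0,0,0]]'
python3 - <<'E'
from h import *
P,_=near(.613,.115,rad=.1,zlo=.05,zhi=.1,save='pics/w3.png')
print(np.histogram(P[:,2],bins=np.arange(.05,.101,.004)))
A=P[P[:,2]>.081]; print(rect(A[:,:2])); B=P[(P[:,2]<.079)&(P[:,2]>.07)]; print(rect(B[:,:2]))
plan(.605,-.351,.13,-5)
top(.605,-.351,zhi=.08,zlo=.05,cam='scene')
E
```

```text
t: 12.57
eef_pos: [0.614, 0.1152, 0.2567]
tool_rot: [-0.0, 0.707, 0.707, 0.0]
contact_force: [-0.7, -0.1, -1.8]
gripper_width: 0.619
grasp_force: 42.8
t: 13.32
eef_pos: [0.6148, 0.1151, 0.3492]
tool_rot: [0.001, 0.707, 0.707, 0.002]
contact_force: [-0.4, 0.7, -0.0]
gripper_width: 0.995
grasp_force: 0.0
(array([ 418,  544,  493,  539,  564,  790, 2522,  529, 2627,    0,    0,
          0]), array([0.05 , 0.054, 0.058, 0.062, 0.066, 0.07 , 0.074, 0.078, 0.082,
       0.086, 0.09 , 0.094, 0.098]))
([613.0, 115.0], 131, 66, -90.0)
([613.0, 114.0], 125, 60, -90.0)
t 13.4 grasp [614.0, 115.0, 192.0] ang 0.0 q7 -0.05 w 84.9 gf 0 | yaw 5.0 shift [-465.5, 31.3, 62.0] tilt [0.001 0.001]
scene z 0.062 ([605.0, -351.0], 106, 44, 85.3) 287
```

View pics/w3.png

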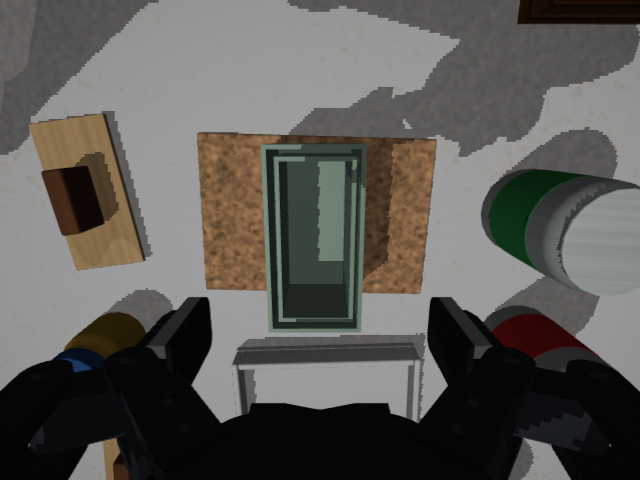

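Tin2 is nested in tin1, its rim 8 mm lower around (315,240). Tin3 is next.

```bash
python3 -m pendant '[[0.085,0,0,0,5],[0.085,-0.03,0.002,0,0],[0.085,-0.036,0.0025,0,0],[0.085,-0.036,0.0025,0,0],[0.085,-0.036,0.0025,0,0],[0.085,-0.036,0.0025,0,0],[0.085,-0.036,0.0025,0,0],[0.085,-0.036,0.0025,0,0],[0.085,-0.036,0.0025,0,0],[0.085,-0.036,0.0025,0,0],[0.085,-0.036,0.0025,0.01,0],[0.085,-0.036,0.0025,0.015,0]]'
python3 -m pendant '[[0.085,-0.036,0.0025,0.015,0],[0.085,-0.036,0.0025,0.015,0],[0.085,-0.003,0,0.015,0],[0.085,0,0,0,0],[0.085,0,0,0,0],[0.085,0,0,0,0]]'
python3 - <<'E'
from h import *
r=top(.605,-.351,zhi=.08,zlo=.045,rad=.08)
plan(r[0][0]/1e3,r[0][1]/1e3,.056,r[3]-90)
E
```

```text
t: 14.42
eef_pos: [0.607, -0.2774, 0.321]
tool_rot: [0.0, 0.737, 0.676, 0.0]
contact_force: [1.3, -0.1, 0.3]
gripper_width: 0.994
grasp_force: 0.0
t: 14.92
eef_pos: [0.6061, -0.3495, 0.2761]
tool_rot: [-0.001, 0.737, 0.676, 0.0]
contact_force: [0.6, 0.1, -0.6]
gripper_width: 0.996
grasp_force: 0.0
wrist z 0.058 ([606.0, -351.0], 107, 42, 86.1) 4252
t 15.0 grasp [606.0, -349.0, 122.0] ang -4.9 q7 0.65 w 85.3 gf 0 | yaw -1.0 shift [-1.9, -0.3, 65.8] tilt [0.    0.001]
```

```bash
python3 -m pendant '[[0.085,-0.002,0,0.025,-1],[0.085,0,0,0.025,0],[0.085,0,0,0.012,0],[0.085,0,0,0,0],[0.03,0,0,0,0],[0.03,0,0,0,0],[0.03,0,0,0,0],[0.03,0,0,0,0],[0.03,0,0,0,0],[0.03,0,0,0,0],[0.03,0,0,0,0],[0.03,0,0,0,0]]' 40
python3 -m pendant '[[0.03,0,0,-0.01,0],[0.03,0,0,-0.03,0],[0.03,0,0,-0.03,0],[0.03,0,0,-0.03,0],[0.03,0,0,-0.03,0],[0.03,0,0,-0.02,0],[0.03,0,0,0,0],[0.03,0,0,0,0]]'
python3 - <<'E'
from h import *
plan(.613,.1145,.21,0)
E
```

```text
t: 15.97
eef_pos: [0.6059, -0.3532, 0.2164]
tool_rot: [0.001, 0.731, 0.682, 0.001]
contact_force: [-1.3, 1.4, 6.7]
gripper_width: 0.475
grasp_force: 41.0
t: 16.63
eef_pos: [0.6054, -0.353, 0.3663]
tool_rot: [0.001, 0.731, 0.682, 0.001]
contact_force: [-0.5, -0.6, -2.6]
gripper_width: 0.476
grasp_force: 41.2
t 16.6 grasp [606.0, -353.0, 211.0] ang -4.0 q7 0.63 w 40.7 gf 41 | yaw -4.0 shift [467.7, 7.2, 1.0] tilt [ 0.003 -0.001]
```

```bash
python3 -m pendant '[[0.03,0,0,0,-4],[0.03,0.03,0.0005,0,0],[0.03,0.036,0.0005,0,0],[0.03,0.036,0.0005,0,0],[0.03,0.036,0.0005,0,0],[0.03,0.036,0.0005,0,0],[0.03,0.036,0.0005,0,0],[0.03,0.036,0.0005,0,0],[0.03,0.036,0.0005,0,0],[0.03,0.036,0.0005,0,0],[0.03,0.036,0.0005,0,0],[0.03,0.036,0.0005,0,0]]'
python3 -m pendant '[[0.03,0.036,0.0005,0,0],[0.03,0.036,0.0005,0,0],[0.03,0.006,0,0,0],[0.03,0,0,0,0],[0.03,0,0,0,0],[0.03,0,0,0,0],[0.03,0,0,0,0]]'
python3 - <<'E'
from h import *
plan(.613,.1145,.21,0)
held(.613,.115,.208,106)
plan(.613,.1145,.21,0)
P,_=near(.613,.115,.1,zlo=.07,zhi=.1,cam='side')
print(rect(P[P[:,2]>.08][:,:2]))
E
```

```text
t: 17.63
eef_pos: [0.6097, 0.0391, 0.3629]
tool_rot: [-0.001, 0.707, 0.707, -0.001]
contact_force: [0.3, -0.5, -1.7]
gripper_width: 0.481
grasp_force: 41.2
t: 18.22
eef_pos: [0.6116, 0.1132, 0.3643]
tool_rot: [0.0, 0.708, 0.706, -0.001]
contact_force: [0.0, -0.4, -1.1]
gripper_width: 0.48
grasp_force: 41.2
t 18.2 grasp [611.0, 113.0, 209.0] ang -0.1 q7 -0.07 w 41.0 gf 41 | yaw -0.1 shift [1.5, 1.5, -0.7] tilt [-0.001 -0.001]
ends [-37.04679901  55.06849977] centre x off 2.0684997739916113 y at far end [-21.04483853  20.55594551]
world rect ([611.0, 120.0], 96, 68, 89.9)
t 18.3 grasp [612.0, 113.0, 209.0] ang -0.1 q7 -0.07 w 40.8 gf 41 | yaw -0.1 shift [1.3, 1.4, -0.6] tilt [-0.    -0.001]
([611.0, 116.0], 136, 70, -88.0)
```

```bash
python3 -m pendant '[[0.03,0,0.0014,0.03,0],[0.03,0,0,0.03,0],[0.03,0,0,0.0,0],[0.03,0,0,0.0,0],[0.03,0,0,0.01,0],[0.03,0,0,0.01,0],[0.03,0,0,0.01,0],[0.03,0,0,0.01,0],[0.03,0,0,0.004,0],[0.03,0,0,0.0,0],[0.03,0,0,0,0]]'
python3 -c "
from h import *
plan(.613,.1145,.1,0)"
```

```text
t: 19.23
eef_pos: [0.6153, 0.1089, 0.2646]
tool_rot: [0.004, 0.709, 0.705, 0.0]
contact_force: [-2.6, -14.2, 19.8]
gripper_width: 0.481
grasp_force: 52.5
t 19.2 grasp [616.0, 108.0, 110.0] ang -0.3 q7 -0.01 w 41.1 gf 52 | yaw -0.3 shift [6.5, -3.4, 9.5] tilt [ 0.006 -0.005]
```

Contact at 20 N: the tin caught something. Back up and look.

```bash
python3 -m pendant '[[0.03,0,0,-0.015,0],[0.03,0,0,-0.03,0],[0.03,0,0,-0.03,0],[0.03,0,0,-0.03,0],[0.03,0,0,0,0],[0.03,0,0,0,0],[0.03,0,0,0,0]]'
python3 - <<'E'
from h import *
plan(.613,.1145,.21,0)
held(.613,.115,.208,106)
plan(.613,.1145,.21,0)
for c in('side','wrist'):
    P,p=near(.613,.115,.13,zlo=.06,zhi=.1,cam=c)
    print(c,rect(P[P[:,2]>.081][:,:2]))
    cv2.imwrite(f'pics/{c}4.png',p)
a=cv2.imread('pics/side4.png')[130:280,200:400]; cv2.imwrite('pics/c4.png',np.hstack([cv2.resize(a,(400,300)),cv2.resize(cv2.imread('pics/wrist4.png'),(400,300))]))
E
```

```text
t: 19.82
eef_pos: [0.6128, 0.1153, 0.3654]
tool_rot: [-0.0, 0.707, 0.707, 0.0]
contact_force: [0.1, 0.5, -2.5]
gripper_width: 0.48
grasp_force: 49.8
t 19.8 grasp [613.0, 115.0, 210.0] ang 0.0 q7 -0.06 w 41.0 gf 50 | yaw 0.0 shift [-0.8, 0.2, 0.4] tilt [-0.  0.]
ends [-27.14130858  60.55225037] centre x off 7.552250368493041 y at far end [-20.50949407  20.59479239]
world rect ([612.0, 131.0], 91, 68, -88.4)
t 19.9 grasp [612.0, 115.0, 210.0] ang 0.0 q7 -0.06 w 41.1 gf 50 | yaw 0.0 shift [-0.8, 0.7, -0.3] tilt [-0.002 -0.   ]
side ([611.0, 117.0], 136, 70, -89.3)
wrist ([0.0, 0.0], 0, 0, 0.0)
```

View pics/c4.png

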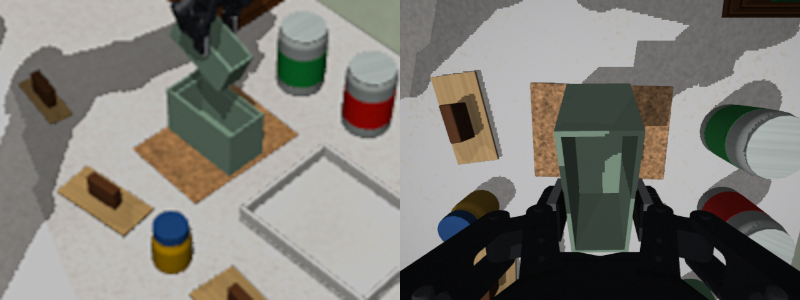

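Tin3 tipped in the grip after catching a rim; tin1 itself stays at about (613,115). I'll set tin3 down on the free spot where tin2 stood, and measure tin2's true position in tin1.

```bash
python3 -m pendant '[[0.03,0.033,0,0,0],[0.03,0.033,0,0,0],[0.03,0.033,0,0,0],[0.03,0.033,0,0,0],[0.03,0.033,0,0,0],[0.03,0.033,0,0,0],[0.03,0.032,0,0,0],[0.03,0,0,0,0],[0.03,0,0,0,0],[0.03,0,0,0.03,0],[0.03,0,0,0.03,0],[0.03,0,0,0.03,0]]'
python3 -m pendant '[[0.03,0,0,0.02,0],[0.03,0,0,0.012,0],[0.03,0,0,0.006,0],[0.03,0,0,0.004,0],[0.03,0,0,0,0],[0.03,0,0,0,0]]'
python3 -c "
from h import *
plan(.613,.345,.065,0)"
```

```text
t: 20.97
eef_pos: [0.6133, 0.3435, 0.2745]
tool_rot: [0.0, 0.708, 0.707, -0.0]
contact_force: [-0.0, 1.0, -2.2]
gripper_width: 0.482
grasp_force: 49.8
t: 21.47
eef_pos: [0.6136, 0.3451, 0.235]
tool_rot: [0.0, 0.707, 0.707, 0.001]
contact_force: [0.0, 1.1, -1.3]
gripper_width: 0.48
grasp_force: 49.7
t 21.5 grasp [614.0, 345.0, 80.0] ang 0.0 q7 -0.34 w 41.0 gf 50 | yaw 0.0 shift [-0.3, -0.9, 15.0] tilt [0.002 0.001]
```

```bash
python3 -m pendant '[[0.03,0,0,0.004,0],[0.03,0,0,0.003,0],[0.03,0,0,0,0],[0.03,0,0,0,0]]' 20
python3 -m pendant '[[0.03,0,0,0.003,0],[0.03,0,0,0.003,0],[0.03,0,0,0,0],[0.03,0,0,0,0]]' 20
python3 -m pendant '[[0.06,0,0,0,0],[0.06,0,0,0,0],[0.06,0,0,0,0],[0.085,0,0,0,0],[0.085,0,0,-0.01,0],[0.085,0,0,-0.03,0],[0.085,0,0,-0.03,0],[0.085,0,0,0,0],[0.085,0,0,0,0]]' 20
python3 - <<'E'
from h import *
r=top(.613,.345,zhi=.08,zlo=.045,rad=.08,save='pics/w5.png')
plan(r[0][0]/1e3,r[0][1]/1e3,.056,r[3]-90)
# tin2 rim from scene+side
E
```

```text
t: 21.8
eef_pos: [0.6133, 0.3454, 0.2273]
tool_rot: [0.0, 0.707, 0.707, 0.001]
contact_force: [0.9, 1.0, 1.5]
gripper_width: 0.48
grasp_force: 49.9
t: 22.13
eef_pos: [0.6134, 0.3483, 0.2245]
tool_rot: [-0.001, 0.706, 0.708, 0.003]
contact_force: [-4.3, 5.1, 18.0]
gripper_width: 0.483
grasp_force: 52.9
t: 22.88
eef_pos: [0.6139, 0.3452, 0.2935]
tool_rot: [0.001, 0.707, 0.707, 0.002]
contact_force: [-0.1, 0.2, -0.8]
gripper_width: 0.996
grasp_force: 0.0
wrist z 0.058 ([614.0, 370.0], 106, 42, 89.8) 3695
t 22.9 grasp [613.0, 345.0, 137.0] ang 0.0 q7 -0.36 w 84.9 gf 0 | yaw 0.2 shift [24.8, 0.5, 80.7] tilt [0.001 0.001]
```

```bash
python3 -m pendant '[[0.085,-0.033,0,-0.01,0],[0.085,-0.033,0,-0.01,0],[0.085,-0.033,0,-0.01,0],[0.085,-0.033,0,-0.01,0],[0.085,-0.033,0,-0.01,0],[0.085,-0.033,0,0,0],[0.085,-0.032,0,0,0],[0.085,0,0,0,0],[0.085,0,0,0,0],[0.085,0,0,0,0]]'
cat > nest.py <<'E'
from h import *
P,_=near(.613,.115,rad=.12,zlo=.05,zhi=.1)
A=P[P[:,2]>.0815]; c,l,w,a=rect(A[:,:2]); print('tin1',c,l,w,a)
Q=(P[:,:2]*1000-c)@np.array([[np.cos(np.radians(a)),-np.sin(np.radians(a))],[np.sin(np.radians(a)),np.cos(np.radians(a))]])
k=(abs(P[:,2]-.0758)<.0022)
ex=Q[k&(abs(Q[:,1])<15)&(abs(Q[:,0])<61),0]; wy=Q[k&(abs(Q[:,0])<40)&(abs(Q[:,1])<29.5),1]
for n,e in(('long',ex),('wide',wy)):
    for s in(-1,1): 
        v=e[np.sign(e)==s]; print(n,s,len(v),np.round(np.percentile(v,[3,25,50,75,97]),1))
plan(.613,.115,.2,0)
E
python3 nest.py
```

```text
t: 23.77
eef_pos: [0.6127, 0.1156, 0.3398]
tool_rot: [-0.001, 0.707, 0.707, -0.001]
contact_force: [0.9, 0.3, -0.1]
gripper_width: 0.998
grasp_force: 0.0
tin1 [612.0, 118.0] 130 66 -89.8
long -1 237 [-56.1 -55.5 -54.8 -54.2 -53.6]
long 1 177 [58.1 58.6 59.2 60.1 60.8]
wide -1 553 [-26.  -25.3 -24.4 -23.7 -23. ]
wide 1 549 [25.  25.6 26.4 27.2 27.9]
t 23.8 grasp [613.0, 117.0, 185.0] ang 0.1 q7 -0.06 w 85.1 gf 0 | yaw 0.1 shift [-1.5, 0.5, -15.2] tilt [-0.002  0.   ]
```

Tin2 sits 2.2 mm toward -y inside tin1 (about (613,116)), which explains the catch. Now I'll regrip tin3 and allow for that.

```bash
python3 -m pendant '[[0.085,0.032,0,0,0],[0.085,0.032,0,0,0],[0.085,0.032,0,0,0],[0.085,0.032,0,0,0],[0.085,0.032,0,0.01,0],[0.085,0.032,0,0.015,0],[0.085,0.032,0,0.015,0],[0.085,0.029,0,0.02,0],[0.085,0,0,0,0],[0.085,0,0,0,0],[0.085,0,0,0,0]]'
python3 - <<'E'
from h import *
r=top(.613,.370,zhi=.08,zlo=.045,rad=.08)
plan(r[0][0]/1e3,r[0][1]/1e3,.059,r[3]-90)
E
```

```text
t: 24.73
eef_pos: [0.6125, 0.3688, 0.28]
tool_rot: [0.0, 0.706, 0.708, -0.001]
contact_force: [-0.2, -0.4, 0.9]
gripper_width: 0.995
grasp_force: 0.0
wrist z 0.058 ([614.0, 370.0], 107, 42, 89.8) 4124
t 24.8 grasp [613.0, 368.0, 126.0] ang 0.0 q7 -0.39 w 84.4 gf 0 | yaw 0.2 shift [2.5, 0.7, 66.9] tilt [ 0.    -0.001]
```

```bash
python3 -m pendant '[[0.085,0.002,0,0.025,0],[0.085,0,0,0.025,0],[0.085,0,0,0.016,0],[0.085,0,0,0,0],[0.03,0,0,0,0],[0.03,0,0,0,0],[0.03,0,0,0,0],[0.03,0,0,0,0],[0.03,0,0,0,0],[0.03,0,0,0,0],[0.03,0,0,0,0],[0.03,0,0,0,0]]' 70
python3 -m pendant '[[0.03,0,0,-0.01,0],[0.03,0,0,-0.03,0],[0.03,0,0,-0.03,0],[0.03,0,0,-0.03,0],[0.03,0,0,-0.03,0],[0.03,0,0,-0.02,0],[0.03,0,0,0,0],[0.03,0,0,0,0]]'
python3 -m pendant '[[0.03,-0.032,0,0,0],[0.03,-0.032,0,0,0],[0.03,-0.032,0,0,0],[0.03,-0.032,0,0,0],[0.03,-0.032,0,0,0],[0.03,-0.032,0,0,0],[0.03,-0.032,0,0,0],[0.03,-0.030,0,0,0],[0.03,0,0,0,0],[0.03,0,0,0,0],[0.03,0,0,0,0],[0.03,0,0,0,0]]'
python3 - <<'E'
from h import *
plan(.613,.116,.21,0)
held(.613,.115,.208,106)
plan(.613,.116,.21,0)
E
```

```text
t: 25.78
eef_pos: [0.6136, 0.3704, 0.2167]
tool_rot: [0.0, 0.707, 0.707, 0.001]
contact_force: [-1.2, -0.8, 6.1]
gripper_width: 0.467
grasp_force: 72.0
t: 26.45
eef_pos: [0.6131, 0.3701, 0.3665]
tool_rot: [0.0, 0.707, 0.707, 0.001]
contact_force: [0.0, -0.6, -2.1]
gripper_width: 0.471
grasp_force: 71.2
t: 27.45
eef_pos: [0.6127, 0.1178, 0.3637]
tool_rot: [-0.001, 0.706, 0.708, -0.0]
contact_force: [-0.1, 0.8, -2.5]
gripper_width: 0.472
grasp_force: 71.1
t 27.4 grasp [612.0, 118.0, 209.0] ang 0.2 q7 -0.07 w 40.3 gf 71 | yaw 0.2 shift [-1.9, 0.5, -1.3] tilt [-0.002  0.   ]
ends [-37.05171822  52.49468509] centre x off -0.5053149135185038 y at far end [-20.85132438  20.71098486]
world rect ([612.0, 124.0], 93, 68, -89.9)
t 27.5 grasp [613.0, 118.0, 209.0] ang 0.2 q7 -0.07 w 40.1 gf 71 | yaw 0.2 shift [-2.0, 0.4, -1.1] tilt [-0.001  0.   ]
```

```bash
python3 -m pendant '[[0.03,-0.0015,0.0004,0.03,0],[0.03,0,0,0.02,0],[0.03,0,0,0.0,0],[0.03,0,0,0.0,0],[0.03,0,0,0,0]]'
python3 - <<'E'
from h import *
o,_=tool(); g=o['eef_pos'][2]-.155-.0035
P,_=near(.613,.115,rad=.12,zlo=.05,zhi=.2)
o,R=tool(); Q=(P-np.array(o['eef_pos']))@R*1000
A=(P[:,2]>.0815)&(P[:,2]<.088)&(abs(Q[:,1])<20); B=(abs(P[:,2]-g)<.004)&(abs(Q[:,1])<15)
C=(P[:,2]>.0735)&(P[:,2]<.078)&(abs(Q[:,1])<20)
print('tin1 far',np.percentile(Q[A,0],[1,50,99]),A.sum(),'tin3 far',np.percentile(Q[B,0],[1,50,99]),B.sum(),'tin2',np.percentile(Q[C,0],[1,50,99]) if C.sum() else 0)
S=(P[:,2]>.0815)&(P[:,2]<.088)&(Q[:,0]>50); print('tin1 sides',np.percentile(Q[S,1],[.5,99.5]))
plan(.613,.116,.1,0)
E
```

```text
t: 27.92
eef_pos: [0.614, 0.1154, 0.3156]
tool_rot: [0.0, 0.707, 0.708, 0.001]
contact_force: [0.4, -0.7, -1.4]
gripper_width: 0.47
grasp_force: 71.1
tin1 far [64.4063858  65.94636037 66.99105187] 419 tin3 far [49.84018983 51.3522539  52.74872128] 777 tin2 [56.12810622 57.34623349 58.9497112 ]
tin1 sides [-35.56241392  30.31244742]
t 28.0 grasp [614.0, 115.0, 161.0] ang 0.1 q7 -0.04 w 39.8 gf 71 | yaw 0.1 shift [0.7, -1.6, 61.1] tilt [0.002 0.001]
```

```bash
python3 -m pendant '[[0.03,0,-0.0016,0.008,0],[0.03,0,0,0.0,0],[0.03,0,0,0.008,0],[0.03,0,0,0.008,0],[0.03,0,0,0.008,0],[0.03,0,0,0,0]]'
python3 -c "
from h import *
plan(.613,.116,.1,0)"
```

```text
t: 28.47
eef_pos: [0.6111, 0.1147, 0.2805]
tool_rot: [-0.001, 0.707, 0.707, -0.001]
contact_force: [-0.5, -1.5, -2.2]
gripper_width: 0.473
grasp_force: 71.2
t 28.5 grasp [611.0, 115.0, 125.0] ang 0.0 q7 -0.02 w 40.4 gf 71 | yaw 0.0 shift [1.5, 2.5, 25.4] tilt [-0.003 -0.001]
```

```bash
python3 -m pendant '[[0.03,0,0,0.007,0],[0.03,0,0,0.007,0],[0.03,0,0,0.006,0],[0.03,0,0,0,0],[0.03,0,0,0,0]]'
python3 -m pendant '[[0.06,0,0,0,0],[0.06,0,0,0,0],[0.06,0,0,0,0],[0.06,0,0,0,0],[0.085,0,0,-0.02,0],[0.085,0,0,-0.035,0],[0.085,0,0,-0.03,0],[0.085,0,0,0,0],[0.085,0,0,0,0],[0.085,0,0,0,0]]'
python3 - <<'E'
from h import *
P,_=near(.613,.115,rad=.1,zlo=.05,zhi=.1,save='pics/w6.png')
print(np.histogram(P[:,2],bins=np.arange(.05,.09,.002)))
print(rect(P[P[:,2]>.0815][:,:2]))
top(.428,-.132,zhi=.02,cam='scene',band=.01); top(.428,-.132,zhi=.02,cam='side',band=.01)
top(.421,.137,zhi=.02,cam='scene',band=.01)
plan(.421,.137,.09,7)
E
```

```text
t: 28.88
eef_pos: [0.6117, 0.1146, 0.2622]
tool_rot: [-0.0, 0.707, 0.707, -0.0]
contact_force: [-0.6, 0.1, -1.5]
gripper_width: 0.471
grasp_force: 71.2
t: 29.72
eef_pos: [0.6116, 0.1148, 0.3476]
tool_rot: [-0.0, 0.707, 0.707, 0.0]
contact_force: [0.2, -0.3, -0.9]
gripper_width: 0.997
grasp_force: 0.0
(array([ 256,  275,  250,  329,  343,  313,  386,  445, 1726,  509,  298,
        401, 2082,  498,  242,  327, 2297,  349,    0]), array([0.05 , 0.052, 0.054, 0.056, 0.058, 0.06 , 0.062, 0.064, 0.066,
       0.068, 0.07 , 0.072, 0.074, 0.076, 0.078, 0.08 , 0.082, 0.084,
       0.086, 0.088]))
([612.0, 117.0], 130, 66, -89.6)
scene z 0.016 ([433.0, -125.0], 183, 138, 59.6) 1059
side z 0.018 ([443.0, -125.0], 180, 179, -31.4) 1153
scene z 0.017 ([442.0, 123.0], 165, 147, -24.6) 622
t 29.9 grasp [611.0, 115.0, 191.0] ang 0.0 q7 -0.05 w 85.0 gf 0 | yaw -7.0 shift [45.5, -185.8, 101.8] tilt [-0.002 -0.001]
```

View pics/w6.png

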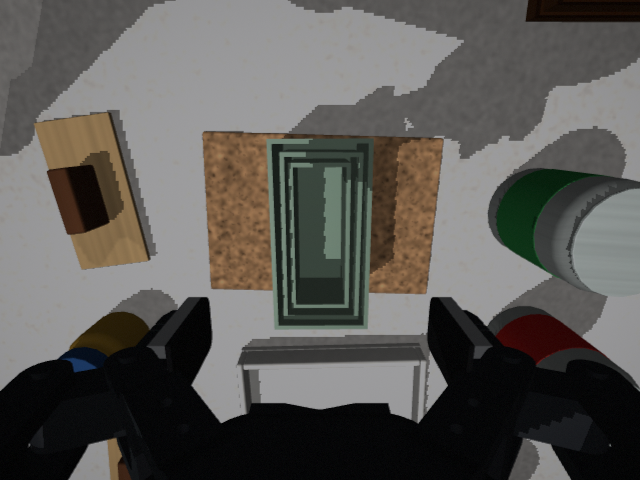

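All three rims (z 84, 76, 68 mm) are concentric around (320,235), so the nest is right. Lid1 next, the 139x77 wood lid.

Run:
```python
from h import *
plan(.428,-.132,.13,-5)
```

```text
t 29.9 grasp [611.0, 115.0, 191.0] ang 0.0 q7 -0.05 w 85.0 gf 0 | yaw 5.0 shift [-261.6, -160.9, 62.0] tilt [-0.002 -0.001]
```

```bash
python3 -m pendant '[[0.06,0,0,0,5],[0.06,-0.029,-0.018,0,0],[0.06,-0.029,-0.018,0,0],[0.06,-0.029,-0.018,0,0],[0.06,-0.029,-0.018,0,0],[0.06,-0.029,-0.018,0.01,0],[0.06,-0.029,-0.018,0.01,0],[0.06,-0.029,-0.018,0.01,0],[0.06,-0.029,-0.018,0.01,0],[0.06,-0.03,-0.017,0.015,0],[0.06,0,0,0,0],[0.06,0,0,0,0]]'
python3 -m pendant '[[0.06,0,0,0,0],[0.06,0,0,0,0]]'
cat >> h.py <<'E'
def lid(x,y,z=.034,save=None):
    P,_=near(x,y,rad=.09,zlo=.005,zhi=.055,save=save)
    print('plate',rect(P[P[:,2]<.014][:,:2]),'n',len(P))
    B=P[P[:,2]>.042]; r=rect(B[:,:2]); print('bar',r,'z',np.percentile(P[:,2],98)); plan(r[0][0]/1e3,r[0][1]/1e3,z,r[3]-90)
E
python3 -c "
from h import *
lid(.428,-.132,save='pics/w7.png')"
```

```text
t: 30.92
eef_pos: [0.4271, -0.1339, 0.2918]
tool_rot: [-0.001, 0.739, 0.674, -0.001]
contact_force: [0.2, 0.1, -0.0]
gripper_width: 0.702
grasp_force: 0.0
t: 31.08
eef_pos: [0.4298, -0.1315, 0.2929]
tool_rot: [0.0, 0.736, 0.676, 0.0]
contact_force: [-0.4, 0.1, 0.2]
gripper_width: 0.698
grasp_force: 0.0
plate ([429.0, -133.0], 137, 74, 85.2) n 19209
bar ([429.0, -133.0], 50, 16, 85.3) z 0.0447348491385837
t 31.1 grasp [430.0, -131.0, 138.0] ang -4.8 q7 0.33 w 59.8 gf 0 | yaw -0.1 shift [-1.7, -0.9, 103.9] tilt [ 0.001 -0.   ]
```

View pics/w7.png

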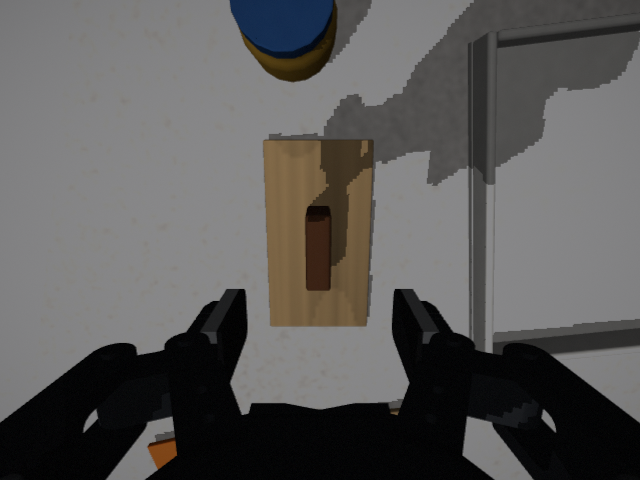

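Lid1 is confirmed: plain wood, plate 137x74, bar at (318,250). I'll grasp it and lift.

```bash
python3 -m pendant '[[0.05,-0.0017,-0.0009,0.025,0],[0.05,0,0,0.03,0],[0.05,0,0,0.03,0],[0.05,0,0,0.019,0],[0.05,0,0,0,0],[0.01,0,0,0,0],[0.01,0,0,0,0],[0.01,0,0,0,0],[0.01,0,0,0,0],[0.01,0,0,0,0],[0.01,0,0,0,0],[0.01,0,0,0,0]]' 50
python3 -m pendant '[[0.01,0,0,-0.01,0],[0.01,0,0,-0.03,0],[0.01,0,0,-0.03,0],[0.01,0,0,-0.03,0],[0.01,0,0,-0.03,0],[0.01,0,0,-0.02,0],[0.01,0,0,0,0],[0.01,0,0,0,0]]'
python3 -c "
from h import *
plan(.612,.117,.19,0)"
```

```text
t: 32.13
eef_pos: [0.4287, -0.134, 0.1901]
tool_rot: [0.001, 0.737, 0.676, 0.001]
contact_force: [0.3, 1.1, 8.6]
gripper_width: 0.176
grasp_force: 50.0
t: 32.8
eef_pos: [0.4277, -0.134, 0.3401]
tool_rot: [0.001, 0.737, 0.676, 0.002]
contact_force: [-0.0, 0.2, -2.3]
gripper_width: 0.178
grasp_force: 49.0
t 32.8 grasp [428.0, -134.0, 185.0] ang -5.0 q7 0.27 w 15.2 gf 49 | yaw -5.0 shift [250.8, 183.8, -4.0] tilt [0.003 0.001]
```

```bash
python3 -m pendant '[[0.01,0,0,0,-5],[0.01,0.025,0.0184,0,0],[0.01,0.025,0.0184,0,0],[0.01,0.025,0.0184,0,0],[0.01,0.025,0.0184,0,0],[0.01,0.025,0.0184,0,0],[0.01,0.025,0.0184,0,0],[0.01,0.025,0.0184,0,0],[0.01,0.025,0.0184,0,0],[0.01,0.025,0.0184,0,0],[0.01,0.025,0.0184,0,0],[0.01,0,0,0,0]]'
python3 -m pendant '[[0.01,0,0,0.02,0],[0.01,0,0,0.02,0],[0.01,0,0,0,0],[0.01,0,0,0,0],[0.01,0,0,0,0],[0.01,0,0,0,0]]'
cat > lidrel.py <<'E'
from h import *
o,R=tool(); g=o['eef_pos'][2]-.155-.035
P,p=near(.612,.117,rad=.12,zlo=.05,zhi=.2,save='pics/w8.png')
Q=(P-np.array(o['eef_pos']))@R*1000
T=(P[:,2]>.0805)&(P[:,2]<.088); L=(abs(P[:,2]-(g+.010))<.004)
print('plug z %.3f'%g)
for n,k,l in(('tin1',T,130),('lid',L,138)):
    if k.sum()<30: print(n,k.sum()); continue
    q=Q[k]; f=np.percentile(q[abs(q[:,1])<25,0],99) if (abs(q[:,1])<25).any() else 0; e=q[(q[:,0]>5)]
    print(n,k.sum(),'far',f,'centre',f-l/2,'sides',np.percentile(e[:,1],[.5,99.5]),rect(P[k][:,:2]))
plan(.612,.117,.114,0)
E
python3 lidrel.py; python3 -c "
from h import *
for c in('side','scene'): top(.612,.117,rad=.1,zhi=.09,zlo=.06,cam=c)"
```

```text
t: 33.8
eef_pos: [0.6133, 0.123, 0.3367]
tool_rot: [-0.001, 0.704, 0.71, 0.001]
contact_force: [-0.2, 0.6, 0.0]
gripper_width: 0.18
grasp_force: 49.1
t: 34.3
eef_pos: [0.612, 0.1158, 0.2996]
tool_rot: [0.0, 0.707, 0.707, 0.001]
contact_force: [-0.5, 0.4, -0.7]
gripper_width: 0.175
grasp_force: 49.1
plug z 0.110
tin1 0
lid 28816 far 69.26407988513216 centre 0.26407988513216196 sides [-36.5951259   36.35463364] ([612.0, 121.0], 129, 75, 89.9)
t 34.4 grasp [612.0, 116.0, 145.0] ang 0.0 q7 -0.02 w 14.8 gf 49 | yaw 0.0 shift [1.0, -0.3, 30.8] tilt [0.002 0.001]
side z 0.088 ([592.0, 109.0], 139, 63, -65.9) 448
scene z 0.086 ([635.0, 106.0], 144, 63, 64.0) 426
```

View pics/w8.png

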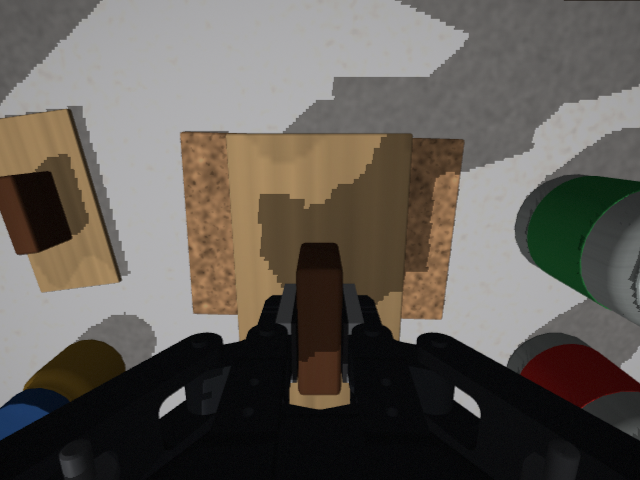

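Lid1 is centred in the hand over the nest. Lower it gently.

```bash
python3 -m pendant '[[0.01,0.0007,0,0.01,0],[0.01,0,0,0.01,0],[0.01,0,0,0.004,0],[0.01,0,0,0,0],[0.01,0,0,0,0],[0.01,0,0,0.003,0],[0.01,0,0,0,0],[0.01,0,0,0,0]]'
python3 -c "
from h import *
plan(.612,.117,.114,0)"
```

```text
t: 35.12
eef_pos: [0.6117, 0.1167, 0.2717]
tool_rot: [0.0, 0.707, 0.707, 0.0]
contact_force: [0.7, -0.0, -1.1]
gripper_width: 0.178
grasp_force: 49.1
t 35.1 grasp [612.0, 117.0, 117.0] ang 0.0 q7 -0.00 w 15.2 gf 49 | yaw 0.0 shift [0.3, 0.3, 2.7] tilt [0. 0.]
```

```bash
python3 -m pendant '[[0.01,0,0,0.002,0],[0.01,0,0,0.002,0],[0.01,0,0,0.001,0],[0.01,0,0,0,0],[0.01,0,0,0,0]]'
python3 -c "
from h import *
plan(.612,.117,.114,0)"
```

```text
t: 35.53
eef_pos: [0.612, 0.1166, 0.2691]
tool_rot: [-0.0, 0.707, 0.707, 0.001]
contact_force: [-7.0, -0.3, 18.6]
gripper_width: 0.178
grasp_force: 51.9
t 35.5 grasp [612.0, 117.0, 114.0] ang 0.0 q7 0.00 w 15.2 gf 52 | yaw 0.0 shift [0.1, -0.1, 0.1] tilt [0.001 0.002]
```

```bash
python3 -m pendant '[[0.05,0,0,-0.0005,0],[0.05,0,0,0,0],[0.05,0,0,0,0],[0.05,0,0,0,0],[0.06,0,0,-0.02,0],[0.06,0,0,-0.035,0],[0.06,0,0,-0.035,0],[0.06,0,0,-0.01,0],[0.06,0,0,0,0],[0.06,0,0,0,0]]'
python3 - <<'E'
from h import *
P,_=near(.612,.117,rad=.1,zlo=.03,zhi=.14)
A=P[(P[:,2]>.08)&(P[:,2]<.1)]; print('lid1 plate z',np.percentile(A[:,2],[5,50,95]),rect(A[:,:2]))
for x in(.60,.625):
  for y in (.06,.175): k=(abs(A[:,0]-x)<.01)&(abs(A[:,1]-y)<.008); print(x,y,A[k,2].mean())
plan(.421,.137,.13,7)
E
```

```text
t: 36.37
eef_pos: [0.6116, 0.1169, 0.3672]
tool_rot: [0.0, 0.707, 0.707, 0.0]
contact_force: [-0.5, -0.1, 0.2]
gripper_width: 0.703
grasp_force: 0.0
lid1 plate z [0.08718914 0.08827319 0.08938397] ([612.0, 117.0], 138, 74, -90.0)
0.6 0.06 0.08833330747545787
0.6 0.175 0.08825196674598144
0.625 0.06 0.08831404405169056
0.625 0.175 0.08829467412663713
t 36.4 grasp [611.0, 117.0, 211.0] ang 0.0 q7 -0.06 w 60.1 gf 0 | yaw -7.0 shift [43.1, -185.9, 81.4] tilt [-0.002 -0.   ]
```

Lid1 is home: plate top level at 88.3 mm everywhere and centred. Next is lid2.

```bash
python3 -m pendant '[[0.06,0,0,0,-7],[0.06,0.007,-0.031,0,0],[0.06,0.007,-0.031,0,0],[0.06,0.007,-0.031,0.01,0],[0.06,0.007,-0.031,0.02,0],[0.06,0.007,-0.031,0.02,0],[0.06,0.008,-0.031,0.03,0],[0.06,0,0,0,0],[0.06,0,0,0,0],[0.06,0,0,0,0],[0.06,0,0,0,0]]'
python3 -c "
from h import *
lid(.421,.137)"
```

```text
t: 37.33
eef_pos: [0.4244, 0.1366, 0.2889]
tool_rot: [0.0, 0.663, 0.749, 0.0]
contact_force: [0.8, 0.0, -0.4]
gripper_width: 0.698
grasp_force: 0.0
plate ([421.0, 137.0], 126, 62, -82.4) n 15255
bar ([421.0, 137.0], 50, 16, -82.7) z 0.04488567507409766
t 37.4 grasp [425.0, 137.0, 134.0] ang 7.0 q7 -0.13 w 60.1 gf 0 | yaw -0.3 shift [0.9, -3.9, 100.1] tilt [0.002 0.   ]
```

```bash
python3 -m pendant '[[0.05,0.0009,-0.0039,0.025,0],[0.05,0,0,0.03,0],[0.05,0,0,0.03,0],[0.05,0,0,0.015,0],[0.05,0,0,0,0],[0.01,0,0,0,0],[0.01,0,0,0,0],[0.01,0,0,0,0],[0.01,0,0,0,0],[0.01,0,0,0,0],[0.01,0,0,0,0],[0.01,0,0,0,0]]' 50
python3 -m pendant '[[0.01,0,0,-0.01,0],[0.01,0,0,-0.03,0],[0.01,0,0,-0.03,0],[0.01,0,0,-0.03,0],[0.01,0,0,-0.03,0],[0.01,0,0,-0.02,0],[0.01,0,0,0,0],[0.01,0,0,0,0]]'
python3 -c "
from h import *
plan(.624,-.059,.185,91)"
```

```text
t: 38.38
eef_pos: [0.4203, 0.1371, 0.19]
tool_rot: [0.001, 0.663, 0.749, 0.002]
contact_force: [0.2, 0.0, 8.3]
gripper_width: 0.177
grasp_force: 50.9
t: 39.05
eef_pos: [0.4193, 0.137, 0.34]
tool_rot: [-0.0, 0.662, 0.749, 0.002]
contact_force: [-0.1, 0.2, -1.9]
gripper_width: 0.179
grasp_force: 49.6
t 39.0 grasp [420.0, 137.0, 185.0] ang 7.1 q7 -0.20 w 15.3 gf 50 | yaw -83.9 shift [-200.9, -199.9, -0.9] tilt [0.002 0.002]
```

```bash
python3 -m pendant '[[0.01,0,0,0,-7],[0.01,0,0,0,-7],[0.01,0,0,0,-7],[0.01,0,0,0,-7],[0.01,0,0,0,-7],[0.01,0,0,0,-7],[0.01,0,0,0,-7],[0.01,0,0,0,-7],[0.01,0,0,0,-7],[0.01,0,0,0,-7],[0.01,0,0,0,-7],[0.01,0,0,0,-7]]'
python3 -m pendant '[[0.01,-0.025,-0.025,0,0],[0.01,-0.025,-0.025,0,0],[0.01,-0.025,-0.025,0,0],[0.01,-0.025,-0.025,0,0],[0.01,-0.025,-0.025,0,0],[0.01,-0.025,-0.025,0,0],[0.01,-0.025,-0.025,0,0],[0.01,-0.025,-0.025,0,0],[0.01,0,0,0,0],[0.01,0,0,0,0],[0.01,0,0,0,0],[0.01,0,0,0,0]]'
python3 - <<'E'
from h import *
plan(.624,-.059,.041,91)
P,_=near(.624,-.121,rad=.16,zlo=.02,zhi=.036); P=P[(P[:,1]<.02)&(P[:,0]<.725)]
print(np.percentile(P[:,0],[.5,99.5]),np.percentile(P[:,1],[.5,99.5]),len(P))
E
```

```text
t: 40.05
eef_pos: [0.4186, 0.1366, 0.3373]
tool_rot: [-0.001, -0.012, 1.0, -0.001]
contact_force: [0.2, 0.4, -0.9]
gripper_width: 0.176
grasp_force: 49.5
t: 41.05
eef_pos: [0.622, -0.0581, 0.3376]
tool_rot: [-0.001, -0.01, 1.0, 0.0]
contact_force: [-1.1, 1.1, -0.6]
gripper_width: 0.177
grasp_force: 49.6
t 41.0 grasp [622.0, -58.0, 183.0] ang 91.1 q7 1.77 w 15.2 gf 50 | yaw 0.1 shift [-2.8, -1.2, 141.6] tilt [-0.003  0.001]
[0.53726092 0.71223399] [-0.23305589 -0.01375747] 7106
```

```bash
python3 -m pendant '[[0.01,-0.002,-0.001,0.03,0],[0.01,0,0,0.03,0],[0.01,0,0,0.03,0],[0.01,0,0,0.025,0],[0.01,0,0,0.015,0],[0.01,0,0,0.008,0],[0.01,0,0,0.003,0],[0.01,0,0,0,0],[0.01,0,0,0,0],[0.01,0,0,0,0]]'
python3 -m pendant '[[0.035,0,0,0,0],[0.035,0,0,0,0],[0.035,0,0,0,0],[0.035,0,0,0,0],[0.035,0,0,-0.02,0],[0.04,0,0,-0.03,0],[0.05,0,0,-0.03,0],[0.06,0,0,-0.04,0],[0.06,0,0,-0.02,0],[0.06,0,0,0,0],[0.06,0,0,0,0]]'
python3 - <<'E'
from h import *
P,_=near(.624,-.059,rad=.08,zlo=.012,zhi=.06)
print('bar',np.percentile(P[:,2],98),rect(P[P[:,2]>.045][:,:2]))
plan(.482,-.341,.13,1)
W,_=near(.482,-.341,rad=.09,cam='scene'); print(rect(W[:,:2]))
E
```

```text
t: 41.93
eef_pos: [0.6255, -0.0604, 0.1991]
tool_rot: [0.001, -0.009, 1.0, 0.0]
contact_force: [0.0, -0.1, -0.7]
gripper_width: 0.179
grasp_force: 49.7
t: 42.85
eef_pos: [0.6253, -0.0605, 0.3393]
tool_rot: [0.002, -0.009, 1.0, 0.0]
contact_force: [0.4, -0.0, -0.3]
gripper_width: 0.699
grasp_force: 0.0
bar 0.05086771033154096 ([626.0, -60.0], 50, 16, 0.6)
t 42.9 grasp [625.0, -60.0, 183.0] ang 91.0 q7 1.77 w 60.2 gf 0 | yaw -90.0 shift [278.2, 147.6, 52.7] tilt [0. 0.]
([490.0, -341.0], 120, 118, 8.6)
```

Lid2 lies flat in the tray. Lid3 is next; I'll turn +90 instead (same grasp), to unwind the wrist.

```bash
python3 -m pendant '[[0.06,0,0,0,7],[0.06,0,0,0,7],[0.06,0,0,0,7],[0.06,0,0,0,7],[0.06,0,0,0,7],[0.06,0,0,0,7],[0.06,0,0,0,7],[0.06,0,0,0,7],[0.06,0,0,0,7],[0.06,0,0,0,7],[0.06,0,0,0,7],[0.06,0,0,0,7]]'
python3 -m pendant '[[0.06,0,0,0,6],[0.06,-0.0278,-0.0148,0,0],[0.06,-0.0278,-0.0148,0,0],[0.06,-0.0278,-0.0148,0,0],[0.06,-0.0278,-0.0148,0,0],[0.06,-0.0278,-0.0148,0,0],[0.06,-0.0278,-0.0148,0,0],[0.06,-0.0278,-0.0148,0,0],[0.06,-0.0278,-0.0148,0.015,0],[0.06,-0.0278,-0.0148,0.015,0],[0.06,-0.0278,-0.0148,0.015,0],[0.06,0,0,0,0]]'
python3 -m pendant '[[0.06,0,0,0,0],[0.06,0,0,0,0],[0.06,0,0,0,0]]'
python3 -c "
from h import *
lid(.482,-.341)"
```

```text
t: 43.95
eef_pos: [0.6244, -0.0603, 0.3359]
tool_rot: [-0.001, 0.665, 0.747, -0.001]
contact_force: [-0.5, 0.6, -0.5]
gripper_width: 0.7
grasp_force: 0.0
t: 44.95
eef_pos: [0.4761, -0.3461, 0.2895]
tool_rot: [-0.002, 0.704, 0.71, -0.003]
contact_force: [-1.1, -1.3, 0.3]
gripper_width: 0.706
grasp_force: 0.0
t: 45.2
eef_pos: [0.4829, -0.3398, 0.2922]
tool_rot: [-0.0, 0.7, 0.714, 0.0]
contact_force: [-0.5, -0.6, 0.1]
gripper_width: 0.704
grasp_force: 0.0
plate ([483.0, -342.0], 114, 50, -88.5) n 10768
bar ([482.0, -341.0], 50, 15, -88.5) z 0.044939971435572136
t 45.2 grasp [483.0, -340.0, 137.0] ang 1.2 q7 0.98 w 59.7 gf 0 | yaw -0.3 shift [-1.4, -1.1, 103.5] tilt [-0.     0.001]
```

```bash
python3 -m pendant '[[0.05,-0.0014,-0.001,0.025,0],[0.05,0,0,0.03,0],[0.05,0,0,0.03,0],[0.05,0,0,0.018,0],[0.05,0,0,0,0],[0.01,0,0,0,0],[0.01,0,0,0,0],[0.01,0,0,0,0],[0.01,0,0,0,0],[0.01,0,0,0,0],[0.01,0,0,0,0],[0.01,0,0,0,0]]' 50
python3 -m pendant '[[0.01,0,0,-0.01,0],[0.01,0,0,-0.03,0],[0.01,0,0,-0.03,0],[0.01,0,0,-0.03,0],[0.01,0,0,-0.03,0],[0.01,0,0,-0.02,0],[0.01,0,0,0,0],[0.01,0,0,0,0]]'
python3 -c "
from h import *
plan(.624,-.1285,.185,91)"
```

```text
t: 46.25
eef_pos: [0.4818, -0.3428, 0.1914]
tool_rot: [0.001, 0.701, 0.714, 0.001]
contact_force: [-0.0, 1.3, 7.2]
gripper_width: 0.181
grasp_force: 50.2
t: 46.92
eef_pos: [0.481, -0.3426, 0.3412]
tool_rot: [0.001, 0.701, 0.713, 0.001]
contact_force: [0.3, -0.9, -1.2]
gripper_width: 0.173
grasp_force: 49.1
t 46.9 grasp [481.0, -343.0, 186.0] ang 1.0 q7 0.94 w 14.8 gf 49 | yaw -90.0 shift [-146.3, 211.6, 1.9] tilt [ 0.003 -0.001]
```

```bash
python3 -m pendant '[[0.01,0,0,0,7],[0.01,0,0,0,7],[0.01,0,0,0,7],[0.01,0,0,0,7],[0.01,0,0,0,7],[0.01,0,0,0,7],[0.01,0,0,0,7],[0.01,0,0,0,7],[0.01,0,0,0,7],[0.01,0,0,0,7],[0.01,0,0,0,7],[0.01,0,0,0,7]]'
python3 -m pendant '[[0.01,0,0,0,6],[0.01,0.0183,-0.0265,0,0],[0.01,0.0183,-0.0265,0,0],[0.01,0.0183,-0.0265,0,0],[0.01,0.0183,-0.0265,0,0],[0.01,0.0183,-0.0265,0,0],[0.01,0.0183,-0.0265,0,0],[0.01,0.0183,-0.0265,0,0],[0.01,0.0183,-0.0265,0,0],[0.01,0,0,0,0],[0.01,0,0,0,0],[0.01,0,0,0,0]]'
python3 -c "
from h import *
plan(.624,-.1285,.043,91)"
```

```text
t: 47.92
eef_pos: [0.4805, -0.3419, 0.3383]
tool_rot: [-0.001, 0.998, 0.058, -0.001]
contact_force: [0.2, 0.7, -1.3]
gripper_width: 0.178
grasp_force: 49.1
t: 48.92
eef_pos: [0.6228, -0.1281, 0.3386]
tool_rot: [0.0, 1.0, 0.009, -0.001]
contact_force: [-0.6, -0.1, 0.5]
gripper_width: 0.176
grasp_force: 49.1
t 48.9 grasp [622.0, -128.0, 184.0] ang -89.0 q7 -0.74 w 15.0 gf 49 | yaw 0.0 shift [1.8, 0.3, 140.6] tilt [-0.002 -0.   ]
```

```bash
python3 -m pendant '[[0.01,0.002,0,0.03,0],[0.01,0,0,0.03,0],[0.01,0,0,0.03,0],[0.01,0,0,0.025,0],[0.01,0,0,0.015,0],[0.01,0,0,0.008,0],[0.01,0,0,0.002,0],[0.01,0,0,0,0],[0.01,0,0,0,0],[0.01,0,0,0,0]]'
python3 -m pendant '[[0.035,0,0,0,0],[0.035,0,0,0,0],[0.035,0,0,0,0],[0.035,0,0,0,0],[0.035,0,0,-0.02,0],[0.04,0,0,-0.03,0],[0.05,0,0,-0.03,0],[0.06,0,0,-0.04,0],[0.06,0,0,-0.04,0],[0.06,0,0,0,0],[0.06,0,0,0,0]]'
python3 - <<'E'
from h import *
P,_=near(.624,-.1285,rad=.08,zlo=.012,zhi=.06)
for y in(-.06,-.1285): Q=P[abs(P[:,1]-y)<.02]; print('bar',np.percentile(Q[:,2],98),rect(Q[Q[:,2]>.045][:,:2]))
plan(.482,.3495,.2,-12)
W,_=near(.482,.3495,rad=.08,cam='scene'); print(rect(W[W[:,2]<.02][:,:2]))
E
```

```text
t: 49.75
eef_pos: [0.626, -0.1282, 0.2012]
tool_rot: [0.0, 1.0, 0.009, 0.001]
contact_force: [0.1, 0.2, -1.3]
gripper_width: 0.176
grasp_force: 49.2
t: 50.67
eef_pos: [0.626, -0.1284, 0.3623]
tool_rot: [0.0, 1.0, 0.009, 0.002]
contact_force: [-0.1, 0.1, -0.4]
gripper_width: 0.706
grasp_force: 0.0
bar 0.051141994274547714 ([627.0, -61.0], 50, 17, 0.9)
bar 0.05101830157387123 ([628.0, -128.0], 50, 15, 1.3)
t 50.7 grasp [626.0, -128.0, 205.0] ang -89.0 q7 -0.75 w 60.0 gf 0 | yaw -77.0 shift [436.9, -239.9, 6.0] tilt [0.001 0.   ]
([486.0, 360.0], 127, 120, 70.4)
```

```bash
python3 -m pendant '[[0.06,0,0,0,-7],[0.06,0,0,0,-7],[0.06,0,0,0,-7],[0.06,0,0,0,-7],[0.06,0,0,0,-7],[0.06,0,0,0,-7],[0.06,0,0,0,-7],[0.06,0,0,0,-7],[0.06,0,0,0,-7],[0.06,0,0,0,-7],[0.06,0,0,0,-7]]'
python3 -m pendant '[[0.06,0.0312,-0.0171,0,0],[0.06,0.0312,-0.0171,0,0],[0.06,0.0312,-0.0171,0,0],[0.06,0.0312,-0.0171,0,0],[0.06,0.0312,-0.0171,0,0],[0.06,0.0312,-0.0171,0,0],[0.06,0.0312,-0.0171,0,0],[0.06,0.0312,-0.0171,0,0],[0.06,0.0312,-0.0171,0,0],[0.06,0.0312,-0.0171,0,0],[0.06,0.0312,-0.0171,0,0],[0.06,0.0312,-0.0171,0.01,0]]'
python3 -m pendant '[[0.06,0.0312,-0.0171,0.015,0],[0.06,0.0312,-0.0171,0.02,0],[0.06,0,0,0.02,0],[0.06,0,0,0,0],[0.06,0,0,0,0],[0.06,0,0,0,0],[0.06,0,0,0,0]]'
python3 -c "
from h import *
lid(.482,.3495)"
```

```text
t: 51.68
eef_pos: [0.6251, -0.1273, 0.3578]
tool_rot: [-0.001, 0.775, 0.632, -0.001]
contact_force: [0.3, 0.7, -0.1]
gripper_width: 0.705
grasp_force: 0.0
t: 52.68
eef_pos: [0.5017, 0.2828, 0.3495]
tool_rot: [-0.0, 0.777, 0.63, 0.0]
contact_force: [0.8, 0.4, -0.0]
gripper_width: 0.7
grasp_force: 0.0
t: 53.27
eef_pos: [0.4829, 0.3478, 0.2957]
tool_rot: [0.0, 0.778, 0.629, 0.001]
contact_force: [-0.0, -1.0, -0.1]
gripper_width: 0.701
grasp_force: 0.0
plate ([483.0, 351.0], 102, 38, 81.0) n 7240
bar ([483.0, 351.0], 50, 16, 81.0) z 0.04510047651033012
t 53.3 grasp [483.0, 348.0, 141.0] ang -12.1 q7 -0.38 w 60.1 gf 0 | yaw -3.1 shift [2.8, -0.7, 106.8] tilt [0.001 0.001]
```

```bash
python3 -m pendant '[[0.05,0.0028,-0.0007,0.025,-3],[0.05,0,0,0.03,0],[0.05,0,0,0.03,0],[0.05,0,0,0.021,0],[0.05,0,0,0,0],[0.01,0,0,0,0],[0.01,0,0,0,0],[0.01,0,0,0,0],[0.01,0,0,0,0],[0.01,0,0,0,0],[0.01,0,0,0,0],[0.01,0,0,0,0]]' 50
python3 -m pendant '[[0.01,0,0,-0.01,0],[0.01,0,0,-0.03,0],[0.01,0,0,-0.035,0],[0.01,0,0,-0.035,0],[0.01,0,0,-0.035,0],[0.01,0,0,-0.035,0],[0.01,0,0,0,0],[0.01,0,0,0,0]]'
python3 -c "
from h import *
plan(.624,-.188,.21,91)"
```

```text
t: 54.32
eef_pos: [0.4829, 0.3522, 0.1908]
tool_rot: [0.0, 0.76, 0.649, 0.002]
contact_force: [0.3, -0.9, 8.1]
gripper_width: 0.178
grasp_force: 49.9
t: 54.98
eef_pos: [0.4823, 0.352, 0.3716]
tool_rot: [-0.001, 0.76, 0.65, 0.002]
contact_force: [-1.0, -0.8, -0.6]
gripper_width: 0.18
grasp_force: 48.8
t 55.0 grasp [483.0, 353.0, 217.0] ang -9.0 q7 -0.41 w 15.3 gf 49 | yaw 80.0 shift [131.7, 543.0, 8.4] tilt [0.003 0.004]
```

```bash
python3 -m pendant '[[0.01,0,0,0,7],[0.01,0,0,0,7],[0.01,0,0,0,7],[0.01,0,0,0,7],[0.01,0,0,0,7],[0.01,0,0,0,7],[0.01,0,0,0,7],[0.01,0,0,0,7],[0.01,0,0,0,7],[0.01,0,0,0,7],[0.01,0,0,0,7],[0.01,0,0,0,3]]'
python3 -m pendant '[[0.01,0.0082,0.034,0,0],[0.01,0.0082,0.034,0,0],[0.01,0.0082,0.034,0,0],[0.01,0.0082,0.034,0,0],[0.01,0.0082,0.034,0,0],[0.01,0.0082,0.034,0,0],[0.01,0.0082,0.034,0,0],[0.01,0.0082,0.034,0,0],[0.01,0.0082,0.034,0,0],[0.01,0.0082,0.034,0,0],[0.01,0.0082,0.034,0,0],[0.01,0.0082,0.034,0,0]]'
python3 -m pendant '[[0.01,0.0082,0.034,0,0],[0.01,0.0082,0.034,0,0],[0.01,0.0082,0.034,0,0],[0.01,0.0082,0.033,0,0],[0.01,0,0,0,0],[0.01,0,0,0,0],[0.01,0,0,0,0],[0.01,0,0,0,0]]'
python3 -c "
from h import *
plan(.625,-.188,.043,91)"
```

```text
t: 55.98
eef_pos: [0.4812, 0.352, 0.3674]
tool_rot: [0.001, 1.0, 0.006, -0.001]
contact_force: [0.2, 0.9, -1.0]
gripper_width: 0.176
grasp_force: 48.8
t: 56.98
eef_pos: [0.5872, -0.0555, 0.3677]
tool_rot: [-0.0, 1.0, 0.009, -0.001]
contact_force: [-0.0, -0.3, -1.4]
gripper_width: 0.18
grasp_force: 48.9
t: 57.65
eef_pos: [0.6229, -0.1868, 0.3678]
tool_rot: [-0.001, 1.0, 0.01, -0.001]
contact_force: [0.7, -0.3, -1.2]
gripper_width: 0.174
grasp_force: 49.0
t 57.6 grasp [623.0, -187.0, 213.0] ang -88.9 q7 -0.75 w 14.8 gf 49 | yaw 0.1 shift [2.5, 1.7, 169.8] tilt [-0.001  0.001]
```

```bash
python3 -m pendant '[[0.01,0.002,0.001,0.03,0],[0.01,0,0,0.03,0],[0.01,0,0,0.03,0],[0.01,0,0,0.03,0],[0.01,0,0,0.025,0],[0.01,0,0,0.015,0],[0.01,0,0,0.008,0],[0.01,0,0,0.002,0],[0.01,0,0,0,0],[0.01,0,0,0,0],[0.01,0,0,0,0]]'
python3 -m pendant '[[0.035,0,0,0,0],[0.035,0,0,0,0],[0.035,0,0,0,0],[0.035,0,0,0,0],[0.035,0,0,-0.02,0],[0.04,0,0,-0.03,0],[0.05,0,0,-0.03,0],[0.06,0,0,-0.04,0],[0.06,0,0,-0.04,0],[0.06,0,0,-0.04,0],[0.06,0,0,0,0],[0.06,0,0,0,0]]'
python3 - <<'E'
from h import *
P,_=near(.624,-.188,rad=.1,zlo=.012,zhi=.06)
for y in(-.1285,-.188): Q=P[abs(P[:,1]-y)<.02]; print('bar',np.percentile(Q[:,2],98),rect(Q[Q[:,2]>.045][:,:2]))
for c in('scene','side'):
    P,p=near(.612,.117,rad=.09,zlo=.082,zhi=.095,cam=c,save=f'pics/{c}9.png'); print(c,rect(P[:,:2]),np.median(P[:,2]))
a,b=cv2.imread('pics/scene9.png'),cv2.imread('pics/side9.png')
cv2.imwrite('pics/fin.png',np.hstack([cv2.resize(a[60:420,120:520],(400,360)),cv2.resize(b[60:420,120:520],(400,360))]))
E
```

```text
t: 58.57
eef_pos: [0.6254, -0.1898, 0.2003]
tool_rot: [0.0, 1.0, 0.009, 0.001]
contact_force: [-0.1, 0.1, -0.0]
gripper_width: 0.178
grasp_force: 49.0
t: 59.57
eef_pos: [0.6251, -0.1902, 0.4014]
tool_rot: [0.0, 1.0, 0.009, 0.002]
contact_force: [-1.0, 1.0, -0.2]
gripper_width: 0.702
grasp_force: 0.0
bar 0.050914831808028305 ([628.0, -128.0], 49, 16, 1.0)
bar 0.050995687793299355 ([624.0, -190.0], 50, 16, 0.8)
scene ([611.0, 117.0], 142, 77, 89.6) 0.08834886499377931
side ([612.0, 117.0], 145, 80, -88.1) 0.08947396823336362
```

View pics/fin.png

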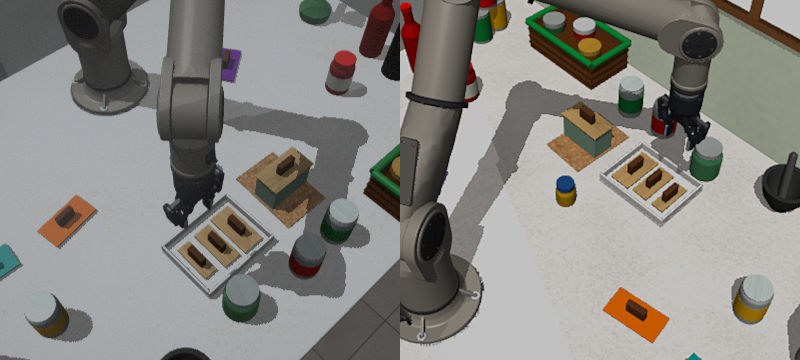

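The final view shows the closed nest on the mat at (287,180), three lids flat in the tray around (218,240), and the jars and cans in place. I'm handing it in.

```bash
python3 -c "
from station import bot
print(bot.hand_in())"
```

```text
the job is handed in; nothing more can be done
None
```

I handed the job in: tin2 and tin3 are nested in tin1 on the cork mat (tin4 was absent), lid1 is pressed home and level, lids 2, 3 and 4 lie flat in the tray, and the jars and cans look undisturbed in the final picture; `hand_in()` returned no verdict.

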